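# Sort the goldsmith's metal into its trays

### The arm

A 6-joint arm with a two-finger parallel gripper is mounted at the origin on the work surface. World frame = base frame: x ahead of the robot, y to its left, z up, the work surface at z = 0. Lengths are in mm, angles in rad, forces in N, time in s.
With the tool pointing down it reaches from about 300 to 775 mm from the base axis. Payload 14.6 kg.
Tool frame: the origin (TCP) lies on the centre line of the jaws, within the pads' length; the fingertips stand 8 mm ahead of it and the grasp point (between the pads) lies 11 mm behind it; z points along the fingers, y is the direction in which the jaws open and shut (so a half turn about z gives the same grasp; the last joint's range is limited). The gripper opens to 94 mm and grips with 3 to 60 N. Pads are 16 mm wide; open, the fingers measure 119 mm over their backs; the gripper's body (75 mm by 177 mm) begins 78 mm behind the grasp point.
Start: joints at [1.186, 0.3, 1.521, -0, 1.321, -0.067], TCP at [171.86, 522.449, 186.646] pointing down, gripper open.
Joint ranges: [-3.03, 3.03], [-0.79, 2.21], [0.23, 2.52], [-1.04, 4.18], [0, 3.07], [-2.55, 2.55]. Speed limits (rad/s): [2.22, 2.22, 2.57, 3.14, 3.14, 3.14].

### API

Orientations are given as [roll, pitch, yaw] about the fixed x, y, z axes, in that order (R = Rz(yaw) Ry(pitch) Rx(roll)).
In Python, from plant import r gives the robot as it stands.
- The arm moves only by the tool arm_command, never from a script. Its argument "motion" is a list that holds one entry, the list of rows, each a list of 5 numbers: the opening, from 0 (shut) to 1 (fully open), then the shift along the tool's x, y, z in m, then the turn about the tool's z in degrees. In form: [[[gripper, dx, dy, dz, twist], ...]]. A call has 1 to 5 rows; each row shifts and turns the commanded pose from where the row before left it, along the tool's axes as they then stand; what a row does not reach is not made up. A row lasts 1/8 s, in which the tool goes at most 62.5 mm and 10.7 degrees, less where a joint would pass 70% of its speed; a pose out of reach is approached as far as the arm can. A call with a gripper value outside its range is refused whole. The fingers move at their own pace and stop on an object; "grip_force" is the grip in N (left out, the last holds). Time passes only in rows, so rows that do not move let the fingers close. It gives the time, the measured TCP pose, the force and the opening at its end, in the units of the state.
- r.state(): the state, without advancing time (a new reading comes with each control period).
- r.capture(name): name is "scene" or "top"; returns a dict with "pixels" (420x560x3 uint8, red, green, blue), "depth" (420x560 float32, mm along the optical axis (not along the pixel's ray), 0 where there is no reading), "mtx" (3x3 intrinsics, pixels), "distortion" ([k1, k2, p1, p2, k3] as OpenCV has them; the pictures are not rectified), "position" and "orientation" of the camera in the world. Camera axes: x right, y down, z forward; pixel columns grow to the right and rows downward; lengths in mm; the calibration is good to about 2 mm. A picture is of the moment at which its call begins.
- r.finish_job(): hands the job in, once; it reports no verdict.
The state is a dict: "time_s": time; "qpos": joint angles; "qvel": joint speeds; "effort": joint torques, N m; "eef_pos": TCP position; "ee_rot": TCP orientation; "ft_force": force on the tool from outside, world axes, zero at the start; "ft_torque": the same for the moment, N m; "width": finger opening in mm.
Only numpy, scipy, OpenCV 4.12 (cv2) and the standard library are available. Lean on these libraries where they do the work, as an engineer would, in place of code of your own. Each camera call takes 0.05 s, during which the arm holds its last target.

### The job

Clear the goldsmith's bench by metal: put the two brass pieces (the ring on the bench, and the round bar, which you must first snap out of its spring clips) in the blue tray, the two copper pieces (cup and ingot) in the red tray, and the steel punch in the green tray. Each piece must end up on its tray's floor, lying flat and not on top of another piece or the rim, with the cup standing upright. Leave the amber bottle where it stands.

Things in the scene. Friction and masses are not known exactly. Their poses are not given: they have to be found in the camera images.
- brass_bar: round brass bar, 14 diameter x 110 long, about 0.14 kg, origin at its centre, y axis along it. Held level in the holder's two clips, along the holder's y, axis 55 above the bench; the middle 72 is free to grip. It snaps out when drawn level 20 or more in the holder's -x with 10 to 18 N (draw it level first, then lift). Sizes in mm.
- holder: fixed bar holder (mm): wooden foot 120 along y, x -20 to 40, 12 high; two posts 70 high, 12 wide at y = +42 and -42, each with a sprung steel C-clip, jaws above and below the bar (x -11 to 18). Origin on the bench under the bar's centre, z up. The clips open to the holder's -x, roughly facing the robot. Nothing else stands beside, before or behind the bar between the posts.
- brass_ring: plain brass ring blank, 28 outside diameter, 20 inside, 12 tall, lying flat on the bench. Origin at the centre of its underside, z along its axis. Sizes in mm.
- copper_cup: small round copper cup, open upward, about 42 across the rim, narrower at the foot, 26 tall. It stands upright on the bench; origin at the centre of its underside, z up. Sizes in mm.
- copper_ingot: small cast copper ingot bar, 70 (its x) x 18 (y) x 12 high, the upper half narrower (64 x 14). Origin at its centre, 6 above the bench. Sizes in mm.
- steel_punch: dark steel chasing punch lying on the bench: square shank 12 x 12, 60 long (its x from -40 to +20), then a round bright tip 9 diameter to x = +40. Origin on its centre line, 6 above the bench. Sizes in mm.
- red_tray: fixed red enamelled sorting tray for copper: open box 130 (its x) x 160 (its y) x 18 high, walls 4 thick, floor 4 thick, so the inside is 122 x 152 and 14 deep. Origin at the centre of the underside, on the bench; z up. Sizes in mm.
- blue_tray: fixed blue enamelled sorting tray for brass: open box 130 (its x) x 160 (its y) x 18 high, walls 4 thick, floor 4 thick, so the inside is 122 x 152 and 14 deep. Origin at the centre of the underside, on the bench; z up. Sizes in mm.
- green_tray: fixed green enamelled sorting tray for steel: open box 130 (its x) x 160 (its y) x 18 high, walls 4 thick, floor 4 thick, so the inside is 122 x 152 and 14 deep. Origin at the centre of the underside, on the bench; z up. Sizes in mm.
- amber_bottle: bystander: loose amber glass bottle, 40 diameter x 80 tall with a black cap, standing beyond the trays. Origin at the centre of its underside. Leave it alone. Sizes in mm.

How it is judged (in metres and radians):
At the end, for the whole second after the job is handed in: Brass bar and ring in the blue tray, copper cup and ingot in the red, steel punch in the green: each origin inside the walls and within about 4 mm of the height of lying on the tray floor; ring flat and cup upright within 0.2 rad; all released and at rest (x of brass_bar in the frame of blue_tray between -0.058 and 0.058 m and y of brass_bar in the frame of blue_tray between -0.073 and 0.073 m and z of brass_bar in the frame of blue_tray between 0 and 0.0155 m and linear speed of each of brass_bar, brass_ring, copper_cup, copper_ingot, steel_punch below 0.02 m/s and angular speed of each of brass_bar, brass_ring, copper_cup, copper_ingot, steel_punch below 0.3 rad/s and x of brass_ring in the frame of blue_tray between -0.058 and 0.058 m and y of brass_ring in the frame of blue_tray between -0.073 and 0.073 m and z of brass_ring in the frame of blue_tray between 0 and 0.0205 m and angle between the z axis of brass_ring and the z axis of blue_tray, either way round below 0.2 rad and x of copper_cup in the frame of red_tray between -0.058 and 0.058 m and y of copper_cup in the frame of red_tray between -0.073 and 0.073 m and z of copper_cup in the frame of red_tray between 0 and 0.009 m and angle between copper_cup's own z axis and vertical below 0.2 rad and x of copper_ingot in the frame of red_tray between -0.058 and 0.058 m and y of copper_ingot in the frame of red_tray between -0.073 and 0.073 m and z of copper_ingot in the frame of red_tray between 0 and 0.0155 m and x of steel_punch in the frame of green_tray between -0.058 and 0.058 m and y of steel_punch in the frame of green_tray between -0.073 and 0.073 m and z of steel_punch in the frame of green_tray between 0 and 0.0145 m); the robot touches nothing.
It fails at once if the amber bottle is moved more than 20 mm or tipped (distance of amber_bottle from where it was at the start of the episode above 0.02 m or angle between amber_bottle's own z axis and vertical above 0.3 rad).
It also fails if it takes over 112 s, if anything falls off the work surface, if the arm or the gripper's body presses on something with over 40 N, if the wrist force passes 120 N, or if a joint passes its speed limit or range.

## Working session

There is one attempt and no reset: what is moved stays moved. The work goes in short steps, Python scripts to look and compute and a tool call to move; the robot and the scene stay as the last step left them, time stands still between calls to the robot, and variables do not carry over. Pictures are saved under pics/ and viewed, and the job is handed in when it is done.

Besides the shell and the picture viewer there is one more tool, called after "Call:" as a command line: name --argument value ..., lists and objects as JSON in quotes. arm_command: Moves the arm, as the interface text tells. Its arguments: {"type":"object","properties":{"motion":{"type":"array","items":{"type":"array","items":{"type":"array","items":{"type":"number"}}}},"grip_force":{"type":"number"}},"required":["motion"]}

```bash
mkdir -p pics; ls; python3 - <<'E'
from plant import r
import cv2,numpy as np,pickle
for n in("scene","top"):
    c=r.capture(n); cv2.imwrite(f"pics/{n}0.png",c["pixels"][:,:,::-1]); pickle.dump(c,open(f"{n}0.pkl","wb"))
    print(n,c["mtx"],c["distortion"],c["position"],c["orientation"])
print(r.state())
E
```

```text
pics
scene [[425.16538313   0.         283.28402123]
 [  0.         425.16538313 207.92006813]
 [  0.           0.           1.        ]] [0.01858946 0.         0.         0.         0.        ] [1110.41397473  361.87998627  726.23635511] [-2.37811811 -0.00245972  2.15340961]
top [[397.13386687   0.         275.44127109]
 [  0.         397.13386687 210.29158958]
 [  0.           0.           1.        ]] [0.01693792 0.         0.         0.         0.        ] [423.13136788  15.48913988 874.08374723] [-2.95426324  0.00659463 -1.58521378]
{'time_s': 0.1, 'qpos': array([ 1.18640396e+00,  3.00404984e-01,  1.52149909e+00,  1.74311450e-05,
        1.32068576e+00, -6.66041955e-02]), 'qvel': array([-0.00093018, -0.00124741, -0.00159384, -0.00079687,  0.00068965,
       -0.00085562]), 'effort': array([ 1.77925944e-03, -5.32647443e+01, -3.53283334e+01,  7.09837326e-02,
        2.34676333e-02, -2.05218038e-05]), 'eef_pos': array([171.76575394, 522.23578462, 186.15728455]), 'ee_rot': array([-3.14059880e+00, -8.32145564e-05,  2.82380011e+00]), 'ft_force': array([0.03757359, 0.67145652, 0.21820051]), 'ft_torque': array([ 0.0075141 , -0.02310526, -0.00341966]), 'width': 94.07325364656114}
```

View pics/top0.png

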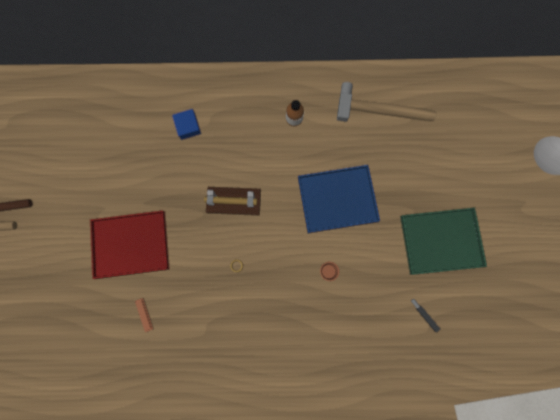

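View pics/scene0.png

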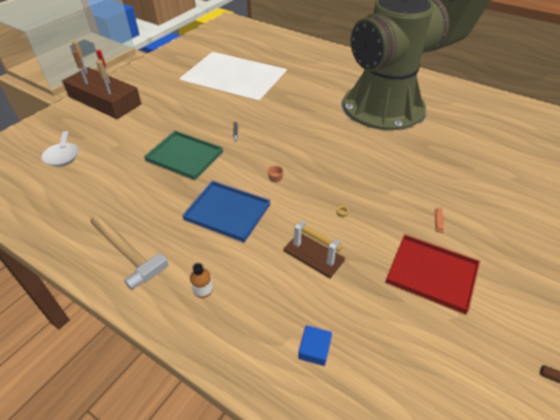

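The top view shows the ingot (144,315), ring (237,266), cup (329,271), punch (425,316), bar and holder (234,201), red tray (130,245), blue tray (339,199), green tray (443,241) and bottle (295,112). The scene view agrees with it.

```bash
cat > h.py <<'E'
import cv2,numpy as np,pickle
from scipy.spatial.transform import Rotation as R
def ray(c,uv,z):
    uv=np.array(uv,float).reshape(-1,1,2)
    p=cv2.undistortPoints(uv,c["mtx"],np.array(c["distortion"])).reshape(-1,2)
    d=np.c_[p,np.ones(len(p))]@R.from_euler('xyz',c["orientation"]).as_matrix().T
    o=np.array(c["position"]); return o+d*((z-o[2])/d[:,2])[:,None]
def proj(c,P):
    M=R.from_euler('xyz',c["orientation"]).as_matrix().T
    rv=cv2.Rodrigues(M)[0]; t=-M@np.array(c["position"])
    return cv2.projectPoints(np.array(P,float).reshape(-1,1,3),rv,t,c["mtx"],np.array(c["distortion"]))[0].reshape(-1,2)
def mask(c,roi,lo,hi):
    hsv=cv2.cvtColor(c["pixels"],cv2.COLOR_RGB2HSV)
    m=cv2.inRange(hsv,np.array(lo),np.array(hi)); k=np.zeros_like(m); x0,y0,x1,y1=roi; k[y0:y1,x0:x1]=m[y0:y1,x0:x1]
    return k
def biggest(m):
    cs,_=cv2.findContours(m,cv2.RETR_EXTERNAL,cv2.CHAIN_APPROX_NONE)
    return max(cs,key=cv2.contourArea)
E
python3 - <<'E'
from h import *
t=pickle.load(open("top0.pkl","rb"));s=pickle.load(open("scene0.pkl","rb"))
for c,n,b in((t,"t",{"ring":(237,266),"cup":(329,271),"ingot":(144,315),"punch":(425,316),"hold":(234,201)}),(s,"s",{"ring":(343,211),"cup":(275,173),"ingot":(439,219),"punch":(236,131),"hold":(317,245)})):
    hsv=cv2.cvtColor(c["pixels"],cv2.COLOR_RGB2HSV)
    tiles=[]
    for k,(x,y) in b.items():
        tiles.append(cv2.resize(c["pixels"][y-32:y+32,x-32:x+32],(256,256),interpolation=cv2.INTER_NEAREST))
        print(n,k,hsv[y-1:y+2,x-1:x+2].reshape(-1,3).tolist(), hsv[y+20,x+20] , c["depth"][y,x])
    tiles.append(tiles[0]*0)
    cv2.imwrite(f"pics/tiles_{n}.png",np.vstack([np.hstack(tiles[:3]),np.hstack(tiles[3:])])[:,:,::-1])
print("trays",[cv2.cvtColor(t["pixels"],cv2.COLOR_RGB2HSV)[y,x].tolist() for x,y in((130,245),(339,199),(443,241),(295,112))])
E
```

```text
t ring [[16, 96, 122], [17, 97, 121], [17, 96, 120], [16, 97, 121], [17, 96, 119], [17, 96, 119], [17, 94, 120], [17, 97, 121], [17, 95, 121]] [ 17  96 122] 866.5222
t cup [[10, 134, 135], [10, 133, 134], [9, 132, 135], [10, 131, 134], [9, 130, 133], [10, 133, 134], [9, 132, 135], [10, 132, 135], [10, 133, 134]] [ 16  99 132] 858.0464
t ingot [[9, 128, 146], [10, 127, 144], [10, 129, 130], [10, 130, 147], [10, 130, 145], [9, 131, 138], [10, 131, 146], [10, 130, 147], [10, 130, 141]] [ 17  97 131] 838.57056
t punch [[90, 8, 62], [90, 9, 60], [90, 4, 59], [120, 9, 59], [90, 9, 59], [120, 4, 60], [20, 13, 59], [120, 4, 59], [120, 8, 61]] [ 18  96 119] 0.0
t hold [[20, 131, 132], [20, 132, 133], [20, 132, 133], [20, 131, 130], [20, 132, 129], [19, 131, 132], [20, 132, 118], [19, 130, 120], [19, 131, 121]] [ 17  98 128] 830.0441
s ring [[18, 118, 166], [18, 121, 158], [19, 126, 144], [17, 110, 187], [17, 113, 182], [18, 118, 169], [18, 122, 193], [18, 121, 192], [19, 128, 187]] [ 17 111 211] 998.8113
s cup [[10, 146, 168], [10, 144, 161], [10, 142, 154], [10, 146, 187], [10, 144, 184], [10, 147, 180], [10, 148, 200], [10, 147, 201], [10, 149, 199]] [ 17 111 198] 1081.5424
s ingot [[10, 147, 205], [10, 148, 205], [10, 147, 206], [10, 149, 203], [10, 148, 205], [10, 148, 205], [10, 146, 202], [10, 149, 205], [10, 148, 205]] [ 17 110 186] 964.4557
s punch [[107, 19, 92], [8, 11, 96], [16, 72, 134], [108, 14, 90], [10, 15, 99], [16, 78, 138], [103, 20, 91], [13, 18, 97], [16, 78, 141]] [ 17 110 188] 1194.4473
s hold [[11, 143, 96], [10, 141, 98], [12, 139, 99], [10, 143, 98], [11, 139, 99], [10, 141, 96], [10, 142, 99], [11, 138, 100], [11, 139, 99]] [ 10 140 100] 910.5293
trays [[1, 183, 106], [108, 150, 92], [73, 94, 73], [13, 143, 93]]
```

View pics/tiles_t.png

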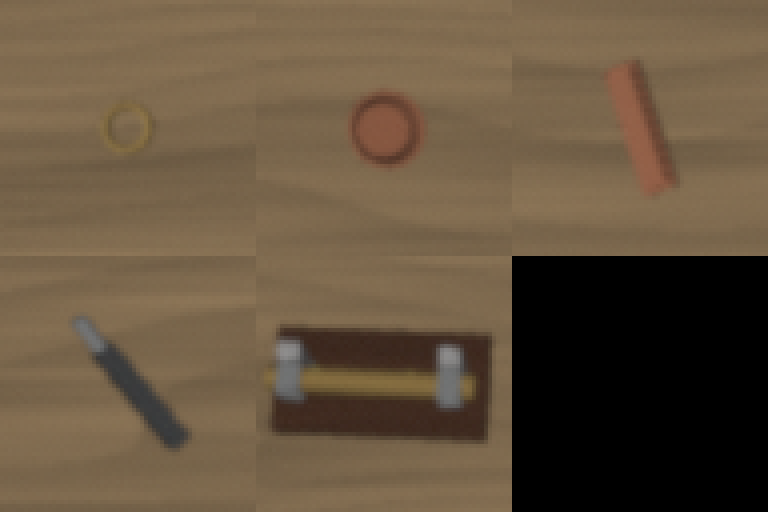

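View pics/tiles_s.png

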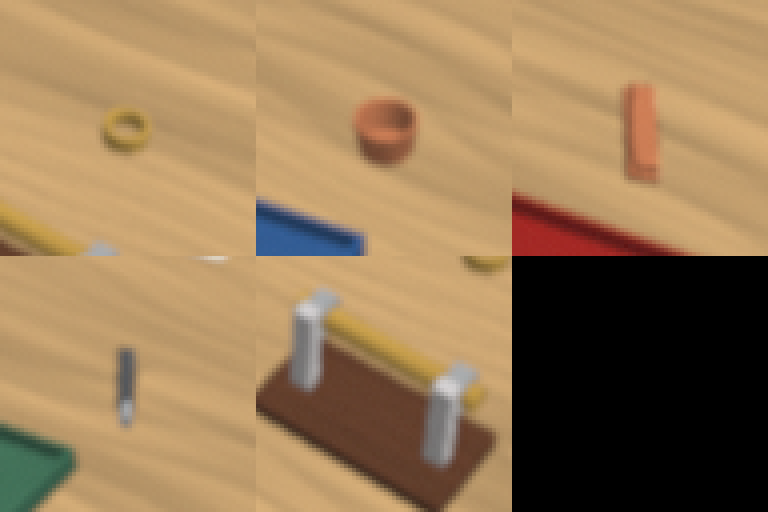

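The tiles show every piece clearly in both views. The bar runs along image x and the clips open toward the robot (image bottom). Next I measure.

```bash
cat > meas.py <<'E'
from h import *
def fit(c,roi,lo,hi,z,notes=""):
    m=mask(c,roi,lo,hi); cs=biggest(m)
    P=ray(c,cs.reshape(-1,2),z)[:,:2]
    (cx,cy),(w,h),a=cv2.minAreaRect(P.astype(np.float32))
    M=cv2.moments(m,True); g=ray(c,[M['m10']/M['m00'],M['m01']/M['m00']],z)[0]
    b=cv2.boxPoints(((cx,cy),(w,h),a)); e=[b[1]-b[0],b[2]-b[1]]; L=max(e,key=np.linalg.norm)
    return dict(c=(round(cx,1),round(cy,1)),size=(round(w,1),round(h,1)),yaw=round(np.degrees(np.arctan2(L[1],L[0]))%180,1),g=g[:2].round(1))
E
python3 - <<'E'
from meas import *
t=pickle.load(open("top0.pkl","rb"));s=pickle.load(open("scene0.pkl","rb"))
cop=((5,112,60),(13,255,255)); br=((18,112,60),(26,255,255)); cops=((5,125,60),(13,255,255))
print("red",fit(t,(70,190,190,300),(0,140,30),(4,255,255),16), fit(s,(360,220,500,330),(0,160,30),(5,255,255),16))
print("blue",fit(t,(280,150,400,250),(100,100,30),(120,255,255),16),fit(s,(170,170,290,250),(100,100,30),(120,255,255),16))
print("green",fit(t,(390,190,500,290),(60,60,20),(90,255,255),16),fit(s,(130,120,235,190),(60,60,20),(90,255,255),16))
print("ring",fit(t,(215,245,260,290),*br,10),fit(s,(325,195,360,225),(19,122,60),(28,255,255),6))
print("cup",fit(t,(305,245,355,295),*cop,24),fit(s,(255,155,295,190),*cops,13))
print("ingot",fit(t,(125,285,165,345),*cop,9),fit(s,(420,195,460,240),*cops,9))
print("punch",fit(t,(400,285,450,345),(0,0,0),(180,60,255),9),fit(s,(220,110,250,150),(0,0,0),(180,50,255),9))
print("bar",fit(t,(195,180,270,220),(18,112,60),(26,255,255),60),)
print("foot",fit(t,(195,180,270,220),(0,60,20),(14,255,90),12),)
print("bottle",ray(t,[295,105],80),ray(s,[198,268],80))
for n,c,P in(("bar t",t,(234,201)),):pass
E
```

```text
red {'c': (517.0, 337.5), 'size': (127.7, 159.9), 'yaw': np.float32(96.4), 'g': array([515.8, 337.6])} {'c': (522.1, 338.5), 'size': (136.3, 157.0), 'yaw': np.float32(96.6), 'g': array([526.2, 342. ])}
blue {'c': (611.3, -119.9), 'size': (127.5, 158.1), 'yaw': np.float32(98.3), 'g': array([ 610.1, -119.7])} {'c': (617.2, -117.7), 'size': (133.8, 162.1), 'yaw': np.float32(98.5), 'g': array([ 620.6, -114.5])}
green {'c': (514.3, -340.7), 'size': (126.1, 160.7), 'yaw': np.float32(95.3), 'g': array([ 513.1, -340.9])} {'c': (520.9, -339.1), 'size': (135.0, 163.5), 'yaw': np.float32(95.6), 'g': array([ 523.9, -335.4])}
ring {'c': (468.1, 105.7), 'size': (25.8, 25.9), 'yaw': np.float32(90.1), 'g': array([467.4, 105.7])} {'c': (464.8, 104.0), 'size': (35.5, 25.6), 'yaw': np.float32(28.4), 'g': array([465.9, 104.4])}
cup {'c': (453.1, -93.6), 'size': (40.3, 39.7), 'yaw': np.float32(89.2), 'g': array([452.1, -93.2])} {'c': (449.5, -98.1), 'size': (60.6, 38.1), 'yaw': np.float32(33.5), 'g': array([449.3, -96.9])}
ingot {'c': (367.8, 300.6), 'size': (69.3, 18.3), 'yaw': np.float32(21.3), 'g': array([367.6, 300.5])} {'c': (370.3, 300.5), 'size': (75.0, 17.6), 'yaw': np.float32(19.5), 'g': array([372.1, 300.6])}
punch {'c': (359.3, -291.3), 'size': (80.2, 12.8), 'yaw': np.float32(37.0), 'g': array([ 357.4, -292.5])} {'c': (361.8, -292.1), 'size': (80.6, 5.7), 'yaw': np.float32(37.9), 'g': array([ 362.6, -291.6])}
bar {'c': (601.0, 114.7), 'size': (66.0, 14.9), 'yaw': np.float32(86.5), 'g': array([600.7, 113.2])}
foot {'c': (610.6, 113.0), 'size': (118.0, 59.7), 'yaw': np.float32(86.6), 'g': array([608.8, 110.9])}
bottle [[802.30333283 -26.58913962  80.        ]] [[808.70144685 -24.00161555  80.        ]]
```

```bash
cat > plan.py <<'E'
import sys,numpy as np
from plant import r
# usage: plan.py yaw x,y,z ... (waypoints): twist first, then tool-axis shifts
s=r.state(); p=np.array(s["eef_pos"]); yaw=np.degrees(s["ee_rot"][2])
print("t",round(s["time_s"],2),"pos",p.round(1),"rot",np.degrees(s["ee_rot"]).round(1),"w",round(s["width"],1),"F",s["ft_force"].round(1))
ty=float(sys.argv[1]); d=(yaw-ty+180)%360-180
print("twist",round(d,1),"q6",np.degrees(s["qpos"][5]).round(0))
a=np.radians(ty); X=np.array([np.cos(a),np.sin(a),0]);Y=np.array([np.sin(a),-np.cos(a),0]);Z=np.array([0,0,-1])
for w in sys.argv[2:]:
    q=np.array([float(v) for v in w.split(",")]); e=q-p; print(w,"tool d(mm)",(np.array([X@e,Y@e,Z@e])).round(1)); p=q
E
python3 plan.py 200.9 367.8,300.5,60 367.8,300.5,10.5
```

```text
t 0.1 pos [171.8 522.2 186.2] rot [-179.9   -0.   161.8] w 94.1 F [0.  0.7 0.2]
twist -39.1 q6 -4.0
367.8,300.5,60 tool d(mm) [-104.  -277.1  126.2]
367.8,300.5,10.5 tool d(mm) [ 0.   0.  49.5]
```

Call:
arm_command --motion '[[[0.5,0,0,0,-10],[0.5,0,0,0,-10],[0.5,0,0,0,-10],[0.5,0,0,0,-9],[0.5,0,0,0,0]]]' --grip_force 25

```text
time_s: 0.72
eef_pos: [171.8, 522.3, 186.4]
ee_rot: [-3.141, -0.0, -2.78]
ft_force: [0.2, 0.7, -0.3]
width: 48.4
```

Call:
arm_command --motion '[[[0.5,-0.02,-0.055,0.025,0],[0.5,-0.021,-0.056,0.025,0],[0.5,-0.021,-0.056,0.026,0],[0.5,-0.021,-0.055,0.025,0],[0.5,-0.021,-0.055,0.025,0]]]'

```text
time_s: 1.35
eef_pos: [362.9, 305.2, 63.6]
ee_rot: [3.141, 0.0, -2.783]
ft_force: [0.2, 0.1, 0.6]
width: 46.9
```

Call:
arm_command --motion '[[[0.5,0,0,0,0],[0.5,0,0,0,0]]]'

```text
time_s: 1.6
eef_pos: [361.8, 307.0, 64.4]
ee_rot: [3.141, 0.0, -2.782]
ft_force: [0.3, 0.5, 0.0]
width: 47.1
```

```bash
python3 plan.py 200.9 367.8,300.5,60 367.8,300.5,10.5; python3 - <<'E'
from plant import r
import cv2
for n in("scene","top"):
    c=r.capture(n);  cv2.imwrite(f"pics/{n}1.png",c["pixels"][:,:,::-1])
E
```

```text
t 1.6 pos [361.8 307.   64.4] rot [ 180.     0.  -159.4] w 47.1 F [0.3 0.5 0. ]
twist -0.3 q6 -75.0
367.8,300.5,60 tool d(mm) [-3.3 -8.2  4.4]
367.8,300.5,10.5 tool d(mm) [ 0.   0.  49.5]
```

View pics/scene1.png

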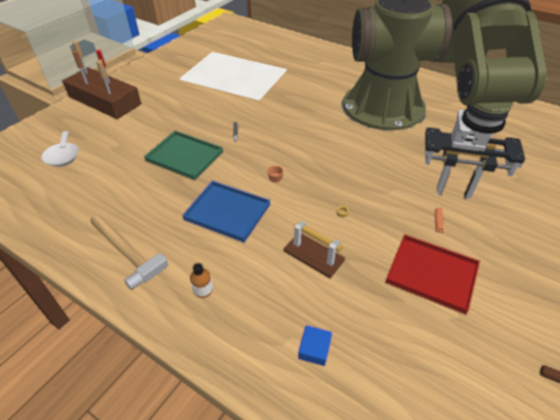

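The scene view shows the open jaws at about (460,180), near the ingot (439,219). Next is the correction and descent.

Call:
arm_command --motion '[[[0.5,-0.0033,-0.0082,0.0044,0],[0.5,0,0,0.025,0],[0.5,0,0,0.015,0],[0.5,0,0,0.0085,0],[0.5,0,0,0,0]]]'

```text
time_s: 2.33
eef_pos: [367.7, 300.2, 11.1]
ee_rot: [-3.141, -0.001, -2.779]
ft_force: [0.0, 0.4, 0.7]
width: 46.8
```

Call:
arm_command --motion '[[[0.12,0,0,0,0],[0.0,0,0,0,0],[0.0,0,0,0,0],[0.0,0,0,0,0],[0,0,0,0,0]]]'

```text
time_s: 2.95
eef_pos: [367.9, 300.2, 11.4]
ee_rot: [3.142, 0.0, -2.779]
ft_force: [0.6, -0.1, 0.7]
width: 1.3
```

```bash
python3 plan.py 200.9 367.8,300.5,60 ; python3 - <<'E'
from plant import r
import cv2
c=r.capture("scene");  cv2.imwrite(f"pics/s2.png",cv2.resize(c["pixels"][130:260,350:550,::-1],None,fx=3,fy=3))
E
```

```text
t 2.95 pos [367.9 300.2  11.4] rot [ 180.     0.  -159.2] w 1.3 F [ 0.6 -0.1  0.7]
twist -0.1 q6 -76.0
367.8,300.5,60 tool d(mm) [  0.    0.3 -48.6]
```

View pics/s2.png

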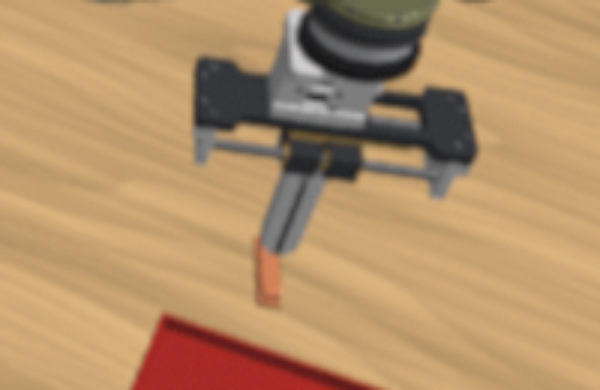

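The jaws shut empty (1.3 mm), so the ingot isn't between the pads. The tips sit at about (443,213) in the full frame. I'll check where the tips really are against the stated pose.

```bash
python3 - <<'E'
from plant import r
from meas import *
s=r.capture("scene");t=r.capture("top")
for c in(s,t): print(proj(c,[[368,300.3,11.4],[368,300.3,3.4],[368,300.3,90],[335,288,6],[400,313,6]]).round(1))
print(fit(s,(420,195,460,240),(5,125,60),(13,255,255),9),fit(t,(125,285,165,345),(5,112,60),(13,255,255),9))
a=cv2.resize(s["pixels"][180:250,400:490],None,fx=6,fy=6,interpolation=cv2.INTER_CUBIC)
b=cv2.resize(t["pixels"][270:350,105:185],None,fx=5,fy=5,interpolation=cv2.INTER_CUBIC)
cv2.imwrite("pics/s3.png",a[:,:,::-1]);cv2.imwrite("pics/t3.png",b[:,:,::-1])
E
```

```text
[[439.5 217.8]
 [438.6 220.2]
 [449.4 193. ]
 [438.6 208.6]
 [439.6 230.6]]
[[143.2 314.4]
 [144.5 314.2]
 [129.5 317.4]
 [149.1 330.4]
 [138.9 298.9]]
{'c': (373.9, 301.8), 'size': (69.2, 17.6), 'yaw': np.float32(19.5), 'g': array([379.5, 302.8])} {'c': (339.7, 289.5), 'size': (10.2, 18.1), 'yaw': np.float32(115.4), 'g': array([339.7, 289.4])}
```

View pics/s3.png

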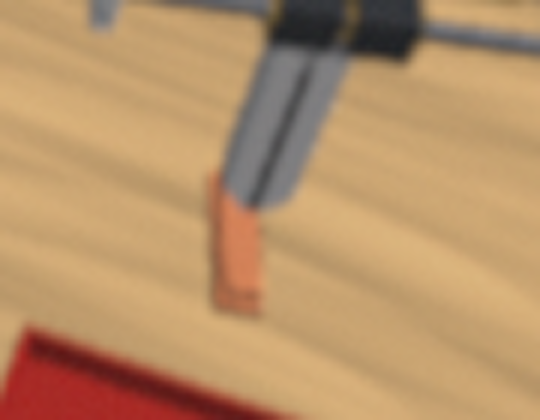

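View pics/t3.png

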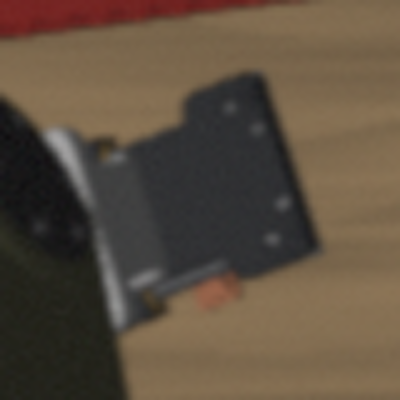

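```bash
python3 - <<'E'
from plant import r
from meas import *
s=r.capture("scene")
def p3(c,u,v):
    d=c["depth"][v,u]; q=cv2.undistortPoints(np.array([[[u,v]]],float),c["mtx"],np.array(c["distortion"])).reshape(2)
    return (np.array(c["position"])+R.from_euler('xyz',c["orientation"]).as_matrix()@(np.r_[q,1]*d)).round(1)
for v in range(196,236,2):
    print(v,[p3(s,u,v).tolist() for u in (439,442,445)])
print(s["depth"][205:220:2,434:452:2])
E
```

```text
196 [[291.3, 274.4, 3.8], [380.7, 289.6, 85.8], [381.5, 295.4, 89.6]]
198 [[363.0, 283.5, 61.6], [382.2, 291.3, 81.9], [379.6, 296.7, 82.7]]
200 [[368.8, 285.6, 61.5], [380.7, 292.6, 75.3], [378.5, 298.1, 76.4]]
202 [[372.3, 287.5, 59.1], [379.6, 294.0, 69.0], [375.9, 299.3, 68.9]]
204 [[379.4, 289.7, 60.1], [380.3, 295.5, 64.3], [374.8, 300.8, 62.5]]
206 [[380.7, 291.3, 55.9], [378.4, 296.8, 57.1], [373.0, 302.1, 55.4]]
208 [[379.3, 292.6, 49.1], [376.5, 298.2, 49.9], [377.7, 304.1, 54.4]]
210 [[381.6, 294.4, 45.8], [376.9, 299.8, 44.7], [376.7, 305.5, 48.0]]
212 [[377.5, 295.5, 36.4], [372.8, 301.0, 35.4], [375.7, 307.0, 41.5]]
214 [[358.8, 295.4, 13.0], [373.7, 302.6, 30.7], [341.4, 306.1, 3.8]]
216 [[366.3, 297.6, 14.4], [363.0, 303.3, 14.8], [344.6, 307.9, 0.9]]
218 [[373.3, 299.8, 15.4], [367.1, 305.2, 13.0], [351.0, 310.0, 1.2]]
220 [[377.8, 301.7, 14.0], [375.2, 307.4, 15.1], [356.6, 312.1, 0.7]]
222 [[383.8, 303.8, 14.1], [377.8, 309.2, 11.8], [363.5, 314.2, 1.6]]
224 [[392.1, 306.0, 16.4], [385.6, 311.4, 13.7], [369.3, 316.2, 1.4]]
226 [[392.7, 307.6, 11.3], [392.4, 313.4, 
[... 430 characters left out ...]
   933.80365  934.461    933.8361   933.11163
   931.01746  928.5545   928.8812 ]
 [ 997.8858   987.9639   939.55493  939.3319   936.24786  937.245
   935.8178   934.60626 1002.2223 ]
 [ 995.3112   980.87885  940.16565  940.7133   943.73     942.96326
   939.20624  939.05444  999.0042 ]
 [ 989.3014   977.23114  973.999    945.9069   948.0498   944.7774
   941.7445   993.90607  993.70715]
 [ 985.8851   978.60724  969.9202     0.       971.8985   991.6348
   986.3344   990.02075  988.53204]
 [ 985.2301   976.10004  968.46954  965.6864   970.49445  985.8147
   984.9729   987.59863  983.16187]
 [ 977.8402   969.4558   959.3024   964.4354   963.4894   981.4373
   980.62933  977.94794  977.6634 ]]
```

Depth puts the real fingertips at z of about 29, roughly 25 mm higher than the stated geometry gives. The x and y agree. I'll open the jaws and descend in checked steps.

Call:
arm_command --motion '[[[0.5,0,0,0,0],[0.5,0,0,0,0],[0.5,0,0,0,0],[0.5,0,0,0.006,0],[0.5,0,0,0,0]]]'

```text
time_s: 3.78
eef_pos: [367.6, 300.0, 4.7]
ee_rot: [-3.141, -0.001, -2.779]
ft_force: [-0.7, 0.0, -0.0]
width: 45.4
```

```bash
cat > tip.py <<'E'
import sys
from plant import r
from meas import *
s=r.capture("scene")
st=r.state(); p=np.array(st["eef_pos"]); print("t",st["time_s"],p.round(1),st["width"].round(1),st["ft_force"].round(1))
u,v=proj(s,[p])[0].astype(int); H=int(sys.argv[2]) if len(sys.argv)>2 else 40
x0=max(0,u-H);y0=max(0,v-H)
a=cv2.resize(s["pixels"][y0:y0+2*H,x0:x0+2*H],(560,560),interpolation=cv2.INTER_CUBIC)
cv2.imwrite(sys.argv[1],a[:,:,::-1]); print("origin",x0,y0,"scale",560/(2*H))
# cloud near the tool: lowest finger points by depth (grey pixels)
hs=cv2.cvtColor(s["pixels"],cv2.COLOR_RGB2HSV)
vv,uu=np.nonzero((hs[:,:,1]<50)&(s["depth"]>0))
q=cv2.undistortPoints(np.c_[uu,vv].astype(float).reshape(-1,1,2),s["mtx"],np.array(s["distortion"])).reshape(-1,2)
d=s["depth"][vv,uu]; P=np.array(s["position"])+(np.c_[q,np.ones(len(q))]*d[:,None])@R.from_euler('xyz',s["orientation"]).as_matrix().T
k=(np.hypot(*(P-p)[:,:2].T)<70)&(P[:,2]<p[2]+60)&(P[:,2]>-5)
P=P[k]; o=P[np.argsort(P[:,2])]
print("grey pts low z:",o[:12].round(0).tolist())
E
python3 tip.py pics/s4.png
```

```text
Traceback (most recent call last):
  File "tip.py", line 5, in <module>
    st=r.state(); p=np.array(st["eef_pos"]); print("t",st["time_s"],p.round(1),st["width"].round(1),st["ft_force"].round(1))
                                                                               ^^^^^^^^^^^^^^^^^
AttributeError: 'float' object has no attribute 'round'
```

```bash
sed -i 's/st\["width"\].round(1)/round(st["width"],1)/' tip.py; python3 tip.py pics/s4.png
```

```text
t 3.875 [367.8 300.1   5.2] 46.9 [ 1.1 -0.1 -0.5]
origin 398 179 scale 7.0
grey pts low z: [[381.0, 279.0, 27.0], [367.0, 326.0, 29.0], [387.0, 275.0, 29.0], [367.0, 328.0, 30.0], [386.0, 277.0, 30.0], [367.0, 325.0, 31.0], [367.0, 330.0, 31.0], [387.0, 273.0, 31.0], [364.0, 329.0, 31.0], [387.0, 275.0, 33.0], [385.0, 278.0, 33.0], [366.0, 331.0, 33.0]]
```

View pics/s4.png

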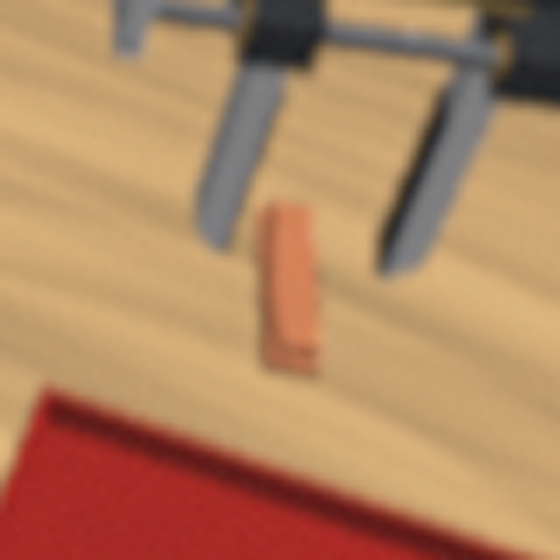

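The ingot is untouched between the open fingers. The tip pixels (428,214) and (454,218) both give tip z of about 25 at a reported z of 5, so the tips are about 20 mm behind the reported TCP. I'll go down in steps.

Call:
arm_command --motion '[[[0.5,0,0,0.008,0],[0.5,0,0,0.006,0],[0.5,0,0,0.002,0],[0.5,0,0,0,0]]]'

```text
time_s: 4.38
eef_pos: [367.8, 300.1, -10.9]
ee_rot: [-3.141, -0.0, -2.779]
ft_force: [0.0, -0.4, -0.1]
width: 46.9
```

```bash
python3 tip.py pics/s5.png
```

```text
t 4.425 [367.9 300.2 -10.7] 47.1 [ 0.6 -0.2 -0.2]
origin 396 184 scale 7.0
grey pts low z: [[313.0, 333.0, 1.0], [367.0, 326.0, 12.0], [386.0, 277.0, 14.0], [368.0, 328.0, 14.0], [366.0, 327.0, 15.0], [367.0, 330.0, 15.0], [367.0, 325.0, 15.0], [385.0, 271.0, 16.0], [385.0, 278.0, 16.0], [366.0, 324.0, 17.0], [365.0, 331.0, 17.0], [387.0, 276.0, 17.0]]
```

View pics/s5.png

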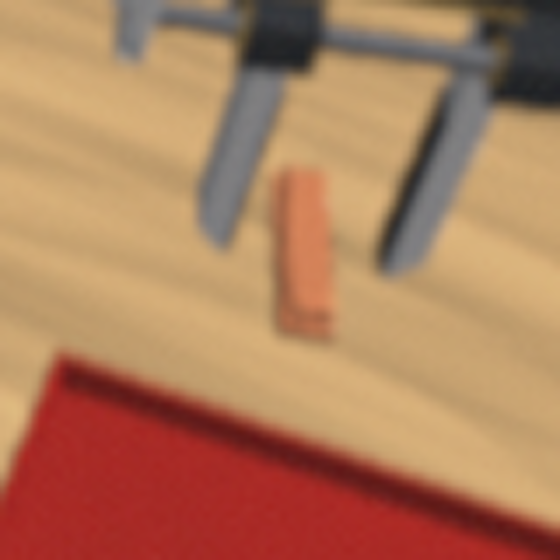

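The tips are now at z of about 10–12, still around +21 above the reported z. I'll go a little further until the tips are at about 3.

Call:
arm_command --motion '[[[0.5,0,0,0.004,0],[0.5,0,0,0.003,0],[0.5,0,0,0.001,0],[0.5,0,0,0,0]]]'

```text
time_s: 4.92
eef_pos: [367.8, 300.1, -18.5]
ee_rot: [-3.141, -0.0, -2.779]
ft_force: [-2.7, -1.7, 5.5]
width: 46.9
```

```bash
python3 tip.py pics/s6.png
```

```text
t 4.975 [367.8 300.1 -18.5] 46.7 [-2.1 -1.6  5.4]
origin 396 186 scale 7.0
grey pts low z: [[354.0, 334.0, 1.0], [360.0, 331.0, 2.0], [364.0, 330.0, 5.0], [385.0, 276.0, 5.0], [368.0, 326.0, 6.0], [367.0, 328.0, 7.0], [386.0, 278.0, 7.0], [367.0, 325.0, 9.0], [366.0, 327.0, 9.0], [387.0, 276.0, 9.0], [388.0, 274.0, 10.0], [386.0, 278.0, 10.0]]
```

View pics/s6.png

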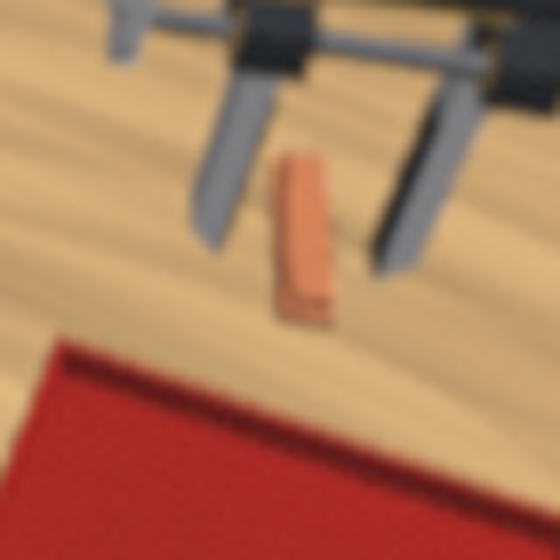

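The force is 5.5 N upward, so the tips touch the bench at a reported z of about -18.4. From now on tip z = reported z + 18.4. I'll back off 2 mm and grip.

Call:
arm_command --motion '[[[0.5,0,0,-0.002,0],[0.0,0,0,0,0],[0.0,0,0,0,0],[0.0,0,0,0,0],[0,0,0,0,0]]]' --grip_force 25

```text
time_s: 5.6
eef_pos: [367.9, 300.2, -16.7]
ee_rot: [3.142, -0.0, -2.779]
ft_force: [0.4, 1.0, 0.4]
width: 17.1
```

Call:
arm_command --motion '[[[0,0,0,-0.01,0],[0.0,0,0,-0.03,0],[0.0,0,0,-0.04,0],[0,0,0,0,0]]]'

```text
time_s: 6.1
eef_pos: [369.1, 301.0, 66.2]
ee_rot: [3.14, 0.005, -2.779]
ft_force: [0.0, -0.0, -2.1]
width: 17.5
```

```bash
python3 tip.py pics/s7.png; python3 - <<'E'
import numpy as np
def T(c,yaw,x,y):
    a=np.radians(yaw);return (c[0]+x*np.cos(a)-y*np.sin(a), c[1]+x*np.sin(a)+y*np.cos(a))
print("ingot tgt",T((517,337.5),6.4,0,-38),"cup",T((517,337.5),6.4,0,32))
print("bar",T((611.3,-119.9),8.3,28,0),"ring",T((611.3,-119.9),8.3,-35,0))
E
python3 plan.py 200.9 521.2,299.7,50 521.2,299.7,-11
```

```text
t 6.15 [368.3 300.5  64.4] 17.4 [ 0.1  0.2 -2.3]
origin 406 161 scale 7.0
grey pts low z: [[372.0, 314.0, 89.0], [384.0, 292.0, 90.0], [383.0, 289.0, 91.0], [373.0, 316.0, 91.0], [383.0, 291.0, 92.0], [379.0, 294.0, 92.0], [383.0, 293.0, 93.0], [383.0, 288.0, 93.0], [372.0, 317.0, 93.0], [373.0, 315.0, 93.0], [377.0, 293.0, 93.0], [375.0, 313.0, 94.0]]
ingot tgt (np.float64(521.2358194238403), np.float64(299.73681907189734)) cup (np.float64(513.4329941693976), np.float64(369.3005734131391))
bar (np.float64(639.0067220939311), np.float64(-115.85802637197276)) ring (np.float64(576.666597382586), np.float64(-124.95246703503406))
t 6.15 pos [368.3 300.5  64.4] rot [ 1.800e+02  1.000e-01 -1.592e+02] w 17.4 F [ 0.1  0.2 -2.3]
twist -0.1 q6 -76.0
521.2,299.7,50 tool d(mm) [-142.5  -55.3   14.4]
521.2,299.7,-11 tool d(mm) [ 0.  0. 61.]
```

View pics/s7.png

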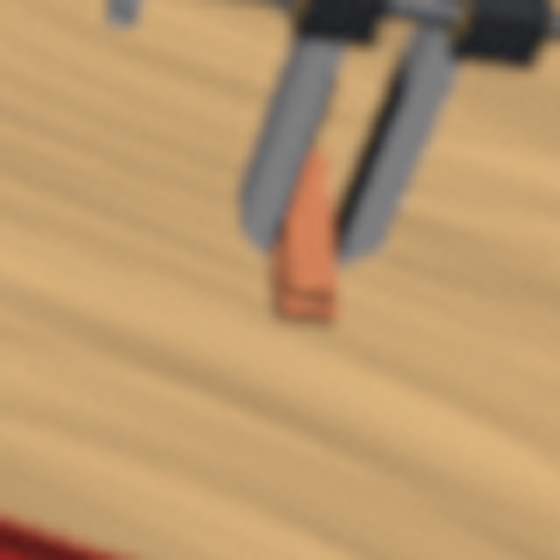

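The ingot is gripped (17.4 mm) and level. Next I carry it to the red tray.

Call:
arm_command --motion '[[[0,-0.035,-0.014,0,0],[0.0,-0.036,-0.014,0,0],[0.0,-0.036,-0.014,0.005,0],[0,-0.036,-0.013,0.009,0],[0,0,0,0,0]]]'

```text
time_s: 6.78
eef_pos: [521.7, 298.5, 46.7]
ee_rot: [-3.141, -0.003, -2.78]
ft_force: [-0.5, -0.5, -1.5]
width: 17.3
```

```bash
python3 plan.py 200.9 521.2,299.7,-11.5; python3 tip.py pics/s8.png 60
```

```text
t 6.78 pos [521.7 298.5  46.7] rot [-180.    -0.2 -159.3] w 17.3 F [-0.5 -0.5 -1.5]
twist -0.2 q6 -84.0
521.2,299.7,-11.5 tool d(mm) [ 0.1  1.3 58.2]
t 6.825 [520.6 298.8  47.2] 17.3 [-1.1 -0.2 -2.1]
origin 357 192 scale 4.666666666666667
grey pts low z: [[534.0, 291.0, 69.0], [536.0, 289.0, 70.0], [526.0, 314.0, 71.0], [534.0, 288.0, 71.0], [528.0, 312.0, 71.0], [536.0, 287.0, 72.0], [526.0, 311.0, 73.0], [534.0, 290.0, 73.0], [525.0, 315.0, 74.0], [536.0, 286.0, 74.0], [534.0, 285.0, 75.0], [535.0, 288.0, 75.0]]
```

View pics/s8.png

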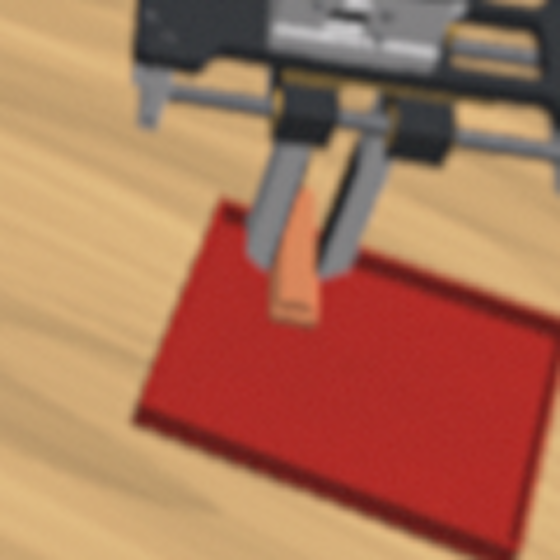

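The ingot is held above the red tray. Next is lowering and release.

Call:
arm_command --motion '[[[0,0,0.001,0.025,0],[0,0,0,0.02,0],[0,0,0,0.008,0],[0,0,0,0.004,0],[0,0,0,0,0]]]'

```text
time_s: 7.45
eef_pos: [520.8, 300.5, -7.4]
ee_rot: [3.142, 0.0, -2.779]
ft_force: [0.2, 0.3, -1.1]
width: 17.0
```

Call:
arm_command --motion '[[[0.35,0,0,0.0005,0],[0.35,0,0,0,0],[0.35,0,0,-0.005,0],[0.35,0,0,-0.03,0],[0.35,0,0,-0.045,0]]]'

```text
time_s: 8.07
eef_pos: [520.2, 300.1, 72.2]
ee_rot: [-3.141, -0.002, -2.779]
ft_force: [-0.2, -0.5, -0.3]
width: 32.8
```

```bash
python3 plan.py 162 468,105.7,45 468,105.7,-15.5; python3 tip.py pics/s9.png 80
```

```text
t 8.07 pos [520.2 300.1  72.2] rot [-1.800e+02 -1.000e-01 -1.592e+02] w 32.8 F [-0.2 -0.5 -0.3]
twist 38.8 q6 -84.0
468,105.7,45 tool d(mm) [ -10.5 -201.    27.2]
468,105.7,-15.5 tool d(mm) [ 0.   0.  60.5]
t 8.125 [522.8 301.5  79.4] 33.1 [2.  0.2 6. ]
origin 342 163 scale 3.5
grey pts low z: [[462.0, 272.0, 12.0], [461.0, 269.0, 13.0], [465.0, 267.0, 18.0], [536.0, 284.0, 95.0], [535.0, 281.0, 95.0], [536.0, 285.0, 95.0], [533.0, 284.0, 95.0], [523.0, 320.0, 97.0], [533.0, 286.0, 99.0], [524.0, 322.0, 99.0], [538.0, 283.0, 99.0], [523.0, 319.0, 99.0]]
```

View pics/s9.png

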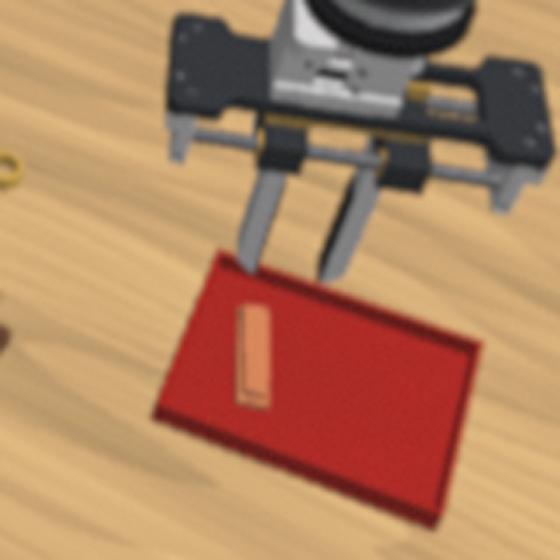

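The ingot lies flat in the red tray, near (255,355) in the crop. The ring is next: twist first, then travel.

Call:
arm_command --motion '[[[0.5,0,0,0,10],[0.5,0,0,0,10],[0.5,0,0,0,10],[0.5,0,0,0,9],[0.5,0,0,0,0]]]'

```text
time_s: 8.75
eef_pos: [520.9, 300.5, 72.2]
ee_rot: [3.141, 0.0, 2.825]
ft_force: [0.3, -0.0, -0.1]
width: 47.0
```

Call:
arm_command --motion '[[[0.5,-0.002,-0.04,0.005,0],[0.5,-0.002,-0.04,0.007,0],[0.5,-0.002,-0.04,0.007,0],[0.5,-0.002,-0.04,0.007,0],[0.5,-0.002,-0.04,0.007,0]]]'

```text
time_s: 9.38
eef_pos: [467.4, 106.2, 38.9]
ee_rot: [3.141, 0.001, 2.828]
ft_force: [0.2, 0.3, -0.5]
width: 47.1
```

Call:
arm_command --motion '[[[0.5,0,0,0,0],[0.5,0,0,0,0]]]'

```text
time_s: 9.62
eef_pos: [468.2, 107.8, 39.3]
ee_rot: [3.141, 0.001, 2.826]
ft_force: [0.3, -0.3, 0.3]
width: 46.8
```

```bash
python3 plan.py 162 467.5,105.5,45 467.5,105.5,-15.5; python3 tip.py pics/s10.png 50
```

```text
t 9.62 pos [468.2 107.8  39.3] rot [180.    0.  161.9] w 46.8 F [ 0.3 -0.3  0.3]
twist -0.1 q6 -63.0
467.5,105.5,45 tool d(mm) [ 0.  -2.4 -5.7]
467.5,105.5,-15.5 tool d(mm) [ 0.   0.  60.5]
t 9.675 [468.3 108.   39.2] 46.9 [ 1.2 -0.1  0.4]
origin 294 152 scale 5.6
grey pts low z: [[468.0, 80.0, 62.0], [485.0, 129.0, 62.0], [467.0, 82.0, 63.0], [468.0, 77.0, 64.0], [467.0, 77.0, 66.0], [484.0, 131.0, 66.0], [462.0, 84.0, 66.0], [487.0, 132.0, 66.0], [469.0, 80.0, 66.0], [486.0, 129.0, 67.0], [475.0, 140.0, 67.0], [466.0, 74.0, 67.0]]
```

View pics/s10.png

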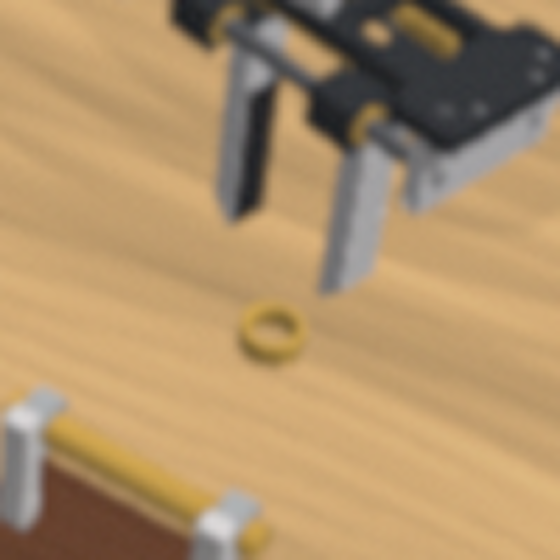

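The ring sits below the open jaws. I'll shift -2.4 mm in tool y, descend and grip.

Call:
arm_command --motion '[[[0.5,0,-0.0025,0.02,0],[0.5,0,0,0.02,0],[0.5,0,0,0.01,0],[0.5,0,0,0.005,0],[0.5,0,0,0,0]]]'

```text
time_s: 10.3
eef_pos: [467.1, 105.2, -16.0]
ee_rot: [3.142, 0.0, 2.824]
ft_force: [-0.0, 0.4, -0.6]
width: 47.1
```

Call:
arm_command --motion '[[[0.2,0,0,0,0],[0,0,0,0,0],[0.0,0,0,0,0],[0.0,0,0,0,0],[0,0,0,0,0]]]' --grip_force 20

```text
time_s: 10.92
eef_pos: [467.2, 105.0, -15.9]
ee_rot: [3.141, 0.001, 2.824]
ft_force: [-0.3, -0.6, 6.0]
width: 26.7
```

Call:
arm_command --motion '[[[0,0,0,-0.015,0],[0,0,0,-0.04,0],[0.0,0,0,-0.04,0],[0.0,0,0,0,0]]]'

```text
time_s: 11.42
eef_pos: [468.5, 105.2, 82.1]
ee_rot: [3.139, 0.005, 2.824]
ft_force: [0.2, -0.1, -0.1]
width: 26.5
```

```bash
python3 plan.py 162 576.7,-125,70 576.7,-125,-11; python3 tip.py pics/s11.png 50
```

```text
t 11.43 pos [468.5 105.2  82.1] rot [179.9   0.3 161.8] w 26.5 F [ 0.2 -0.1 -0.1]
twist -0.2 q6 -64.0
576.7,-125,70 tool d(mm) [-174.1 -185.5   12.1]
576.7,-125,-11 tool d(mm) [ 0.  0. 81.]
t 11.475 [467.5 105.1  80.2] 26.5 [ 0.6  0.3 -0.7]
origin 295 138 scale 5.6
grey pts low z: [[471.0, 85.0, 103.0], [482.0, 119.0, 106.0], [473.0, 88.0, 106.0], [484.0, 118.0, 107.0], [472.0, 85.0, 107.0], [483.0, 117.0, 109.0], [472.0, 87.0, 109.0], [472.0, 82.0, 109.0], [484.0, 122.0, 109.0], [472.0, 85.0, 110.0], [484.0, 120.0, 111.0], [471.0, 82.0, 111.0]]
```

View pics/s11.png

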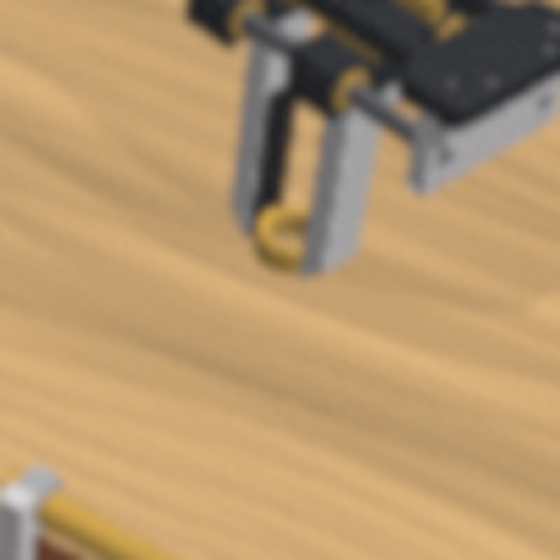

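The ring is held (26.5 mm). Next I move it to the blue tray.

Call:
arm_command --motion '[[[0,-0.034,-0.037,0.0,0],[0,-0.035,-0.037,0,0],[0.0,-0.035,-0.037,0,0],[0.0,-0.035,-0.037,0,0],[0,-0.035,-0.037,0,0]]]'

```text
time_s: 12.1
eef_pos: [574.3, -126.6, 77.6]
ee_rot: [-3.142, -0.002, 2.824]
ft_force: [1.1, 0.2, -0.8]
width: 26.3
```

Call:
arm_command --motion '[[[0,0,0,0.02,0],[0,0,0,0.01,0],[0,0,0,0,0]]]'

```text
time_s: 12.48
eef_pos: [573.7, -124.5, 47.7]
ee_rot: [-3.141, -0.002, 2.824]
ft_force: [0.2, 0.2, 0.1]
width: 26.6
```

```bash
python3 plan.py 162 576.7,-125,70 576.7,-125,-12; python3 tip.py pics/s12.png 70
```

```text
t 12.47 pos [ 573.7 -124.5   47.7] rot [-1.800e+02 -1.000e-01  1.618e+02] w 26.6 F [0.2 0.2 0.1]
twist -0.2 q6 -88.0
576.7,-125,70 tool d(mm) [ -3.    0.4 -22.3]
576.7,-125,-12 tool d(mm) [ 0.  0. 82.]
t 12.525 [ 574.2 -124.6   48.7] 26.4 [0.8 0.2 0. ]
origin 164 116 scale 4.0
grey pts low z: [[514.0, -156.0, -1.0], [536.0, -158.0, 1.0], [541.0, -75.0, 16.0], [549.0, -137.0, 16.0], [556.0, -171.0, 16.0], [556.0, -177.0, 17.0], [544.0, -90.0, 17.0], [552.0, -138.0, 17.0], [546.0, -97.0, 17.0], [548.0, -113.0, 17.0], [554.0, -172.0, 18.0], [540.0, -63.0, 18.0]]
```

View pics/s12.png

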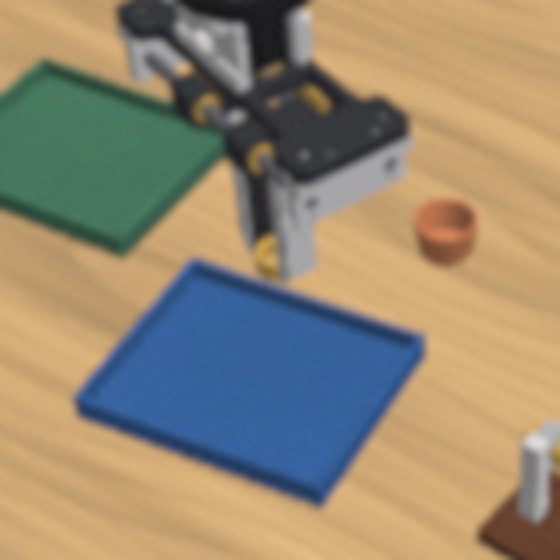

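Call:
arm_command --motion '[[[0,-0.003,0,0.02,0],[0,0,0,0.02,0],[0,0,0,0.012,0],[0,0,0,0.006,0],[0,0,0,0,0]]]'

```text
time_s: 13.15
eef_pos: [577.2, -126.0, -9.5]
ee_rot: [-3.142, -0.001, 2.824]
ft_force: [-0.3, 0.1, 0.3]
width: 26.2
```

```bash
python3 plan.py 162 576.7,-125,-12; python3 tip.py pics/s13.png 50
```

```text
t 13.15 pos [ 577.2 -126.    -9.5] rot [-180.    -0.   161.8] w 26.2 F [-0.3  0.1  0.3]
twist -0.2 q6 -88.0
576.7,-125,-12 tool d(mm) [0.8 0.8 2.5]
t 13.2 [ 577.5 -126.1   -9. ] 26.4 [0.6 0.4 0. ]
origin 185 154 scale 5.6
grey pts low z: [[528.0, -126.0, 1.0], [532.0, -124.0, 2.0], [583.0, -142.0, 4.0], [589.0, -125.0, 4.0], [586.0, -121.0, 4.0], [572.0, -135.0, 5.0], [582.0, -143.0, 5.0], [578.0, -149.0, 6.0], [589.0, -134.0, 6.0], [577.0, -134.0, 6.0], [589.0, -122.0, 6.0], [590.0, -130.0, 6.0]]
```

View pics/s13.png

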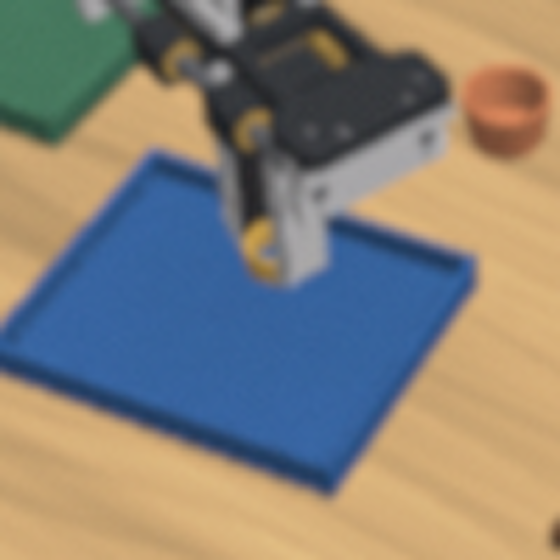

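The ring may be tipped slightly about the jaw axis. I'll lower a little further, release and check.

Call:
arm_command --motion '[[[0,0,0,0.002,0],[0,0,0,0.001,0],[0.15,0,0,0,0],[0.45,0,0,0,0],[0.45,0,0,0,0]]]'

```text
time_s: 13.82
eef_pos: [577.3, -126.1, -12.2]
ee_rot: [-3.142, 0.0, 2.824]
ft_force: [-0.8, -0.4, 0.3]
width: 40.8
```

Call:
arm_command --motion '[[[0.45,0,0,-0.01,0],[0.45,0,0,-0.04,0],[0.45,0,0,-0.04,0],[0.45,0,0,-0.01,0],[0.45,0,0,0,0]]]'

```text
time_s: 14.45
eef_pos: [577.3, -126.1, 88.1]
ee_rot: [3.142, 0.001, 2.824]
ft_force: [-0.7, 0.1, 0.3]
width: 42.0
```

```bash
python3 plan.py 162 452,-94.5,60 452,-94.5,-4; python3 tip.py pics/s14.png 60
```

```text
t 14.45 pos [ 577.3 -126.1   88.1] rot [180.    0.  161.8] w 42.0 F [-0.7  0.1  0.3]
twist -0.2 q6 -88.0
452,-94.5,60 tool d(mm) [129.   -8.7  28.1]
452,-94.5,-4 tool d(mm) [ 0.  0. 64.]
t 14.5 [ 576.9 -126.    87. ] 42.5 [-0.4  0.4 -0.4]
origin 171 114 scale 4.666666666666667
grey pts low z: [[578.0, -146.0, 3.0], [567.0, -130.0, 4.0], [554.0, -140.0, 4.0], [586.0, -115.0, 4.0], [557.0, -144.0, 4.0], [569.0, -150.0, 4.0], [554.0, -134.0, 4.0], [570.0, -115.0, 4.0], [560.0, -148.0, 5.0], [558.0, -146.0, 5.0], [563.0, -121.0, 5.0], [565.0, -150.0, 5.0]]
```

View pics/s14.png

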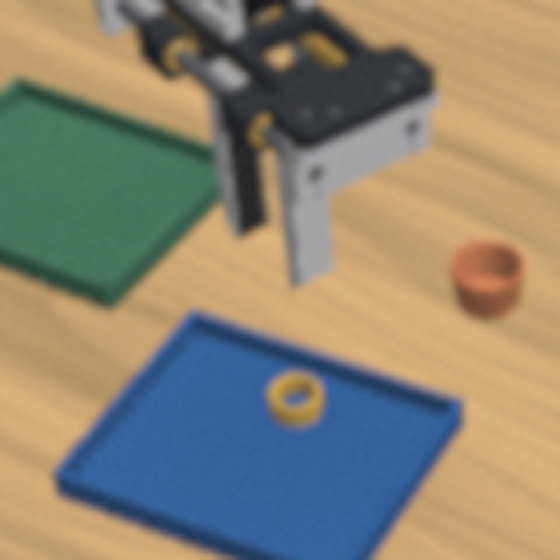

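The ring lies flat in the blue tray at about (295,398). Now the cup: the jaws open to 70 mm and the tips go about 15 mm above the bench, so they hold the rim.

Call:
arm_command --motion '[[[0.75,0.026,-0.002,0,0],[0.75,0.026,-0.002,0,0],[0.75,0.026,-0.002,0,0],[0.75,0.026,-0.002,0.015,0],[0.75,0.026,-0.001,0.015,0]]]'

```text
time_s: 15.12
eef_pos: [449.4, -93.6, 56.2]
ee_rot: [-3.142, -0.002, 2.824]
ft_force: [0.2, -0.8, -0.4]
width: 70.2
```

Call:
arm_command --motion '[[[0.75,0,0,0,0],[0.75,0,0,0,0]]]'

```text
time_s: 15.38
eef_pos: [451.6, -94.2, 57.8]
ee_rot: [-3.142, 0.0, 2.824]
ft_force: [0.6, -0.6, 0.2]
width: 70.4
```

```bash
python3 plan.py 162 452,-94.5,-4; python3 tip.py pics/s15.png 50
```

```text
t 15.38 pos [451.6 -94.2  57.8] rot [-180.     0.   161.8] w 70.4 F [ 0.6 -0.6  0.2]
twist -0.2 q6 -88.0
452,-94.5,-4 tool d(mm) [-0.4 -0.2 61.8]
t 15.425 [451.8 -94.2  58. ] 70.1 [ 0.8 -0.7 -1.1]
origin 225 110 scale 5.6
grey pts low z: [[384.0, -106.0, 2.0], [447.0, -136.0, 80.0], [446.0, -133.0, 80.0], [474.0, -59.0, 84.0], [443.0, -129.0, 84.0], [445.0, -131.0, 84.0], [447.0, -138.0, 85.0], [444.0, -141.0, 85.0], [449.0, -134.0, 85.0], [475.0, -56.0, 86.0], [441.0, -128.0, 86.0], [438.0, -130.0, 86.0]]
```

View pics/s15.png

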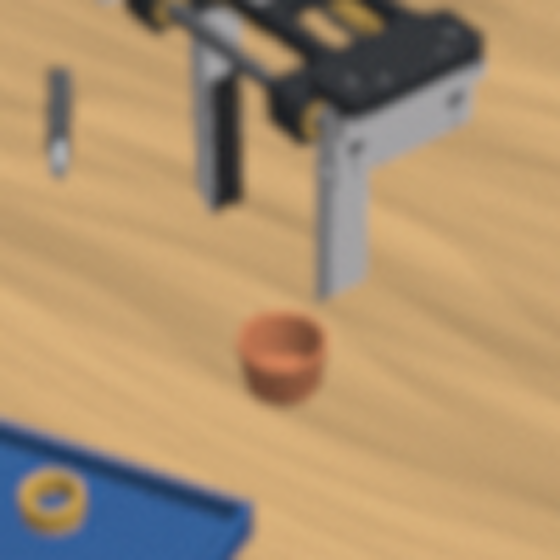

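The jaws straddle the cup. I'll descend 62 mm, grip lightly and lift.

Call:
arm_command --motion '[[[0.75,0,0,0.025,0],[0.75,0,0,0.02,0],[0.75,0,0,0.012,0],[0.75,0,0,0.005,0],[0.75,0,0,0,0]]]'

```text
time_s: 16.05
eef_pos: [451.2, -94.1, -4.0]
ee_rot: [3.142, 0.0, 2.824]
ft_force: [0.3, 0.9, -0.5]
width: 70.7
```

Call:
arm_command --motion '[[[0.5,0,0,0,0],[0.3,0,0,0,0],[0.3,0,0,0,0],[0.3,0,0,0,0],[0.3,0,0,0,0]]]' --grip_force 15

```text
time_s: 16.68
eef_pos: [451.1, -94.0, -4.0]
ee_rot: [3.142, 0.0, 2.824]
ft_force: [-0.7, 0.8, 4.3]
width: 40.2
```

```bash
python3 tip.py pics/s16.png 40
```

```text
t 16.725 [451.1 -94.   -4. ] 40.1 [-0.7 -0.6  4.6]
origin 235 138 scale 7.0
grey pts low z: [[467.0, -75.0, 20.0], [450.0, -124.0, 21.0], [469.0, -72.0, 23.0], [467.0, -75.0, 24.0], [468.0, -69.0, 25.0], [458.0, -64.0, 25.0], [464.0, -66.0, 26.0], [451.0, -125.0, 27.0], [455.0, -63.0, 27.0], [461.0, -65.0, 27.0], [470.0, -71.0, 28.0], [469.0, -74.0, 29.0]]
```

View pics/s16.png

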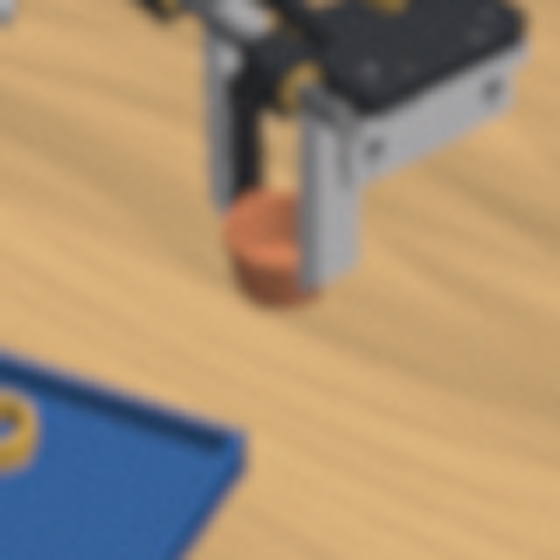

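The cup is held at the rim (40 mm reading). Lift.

Call:
arm_command --motion '[[[0.3,0,0,-0.01,0],[0.3,0,0,-0.02,0],[0.3,0,0,-0.03,0],[0.3,0,0,-0.02,0],[0.3,0,0,0,0]]]'

```text
time_s: 17.35
eef_pos: [451.7, -94.2, 77.2]
ee_rot: [3.142, 0.003, 2.824]
ft_force: [0.5, 0.1, -0.5]
width: 40.0
```

```bash
python3 tip.py pics/s17.png 40; python3 plan.py 162 514.2,362.3,75  514.2,362.3,0
```

```text
t 17.4 [451.1 -94.   76. ] 39.8 [ 0.4 -0.3 -1.1]
origin 235 114 scale 7.0
grey pts low z: [[467.0, -75.0, 102.0], [453.0, -122.0, 105.0], [467.0, -75.0, 105.0], [451.0, -126.0, 105.0], [463.0, -66.0, 106.0], [470.0, -68.0, 107.0], [471.0, -69.0, 107.0], [455.0, -63.0, 108.0], [467.0, -67.0, 108.0], [454.0, -121.0, 109.0], [460.0, -63.0, 109.0], [470.0, -70.0, 109.0]]
t 17.4 pos [451.1 -94.   76. ] rot [1.800e+02 1.000e-01 1.618e+02] w 39.8 F [ 0.4 -0.3 -1.1]
twist -0.2 q6 -88.0
514.2,362.3,75 tool d(mm) [ 81.  453.5   1. ]
514.2,362.3,0 tool d(mm) [ 0.  0. 75.]
```

View pics/s17.png

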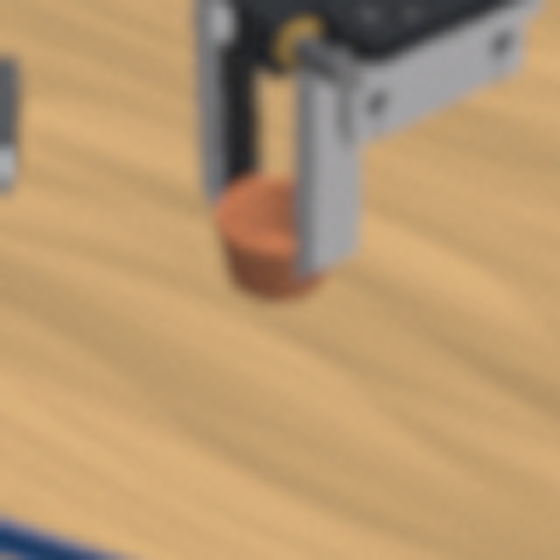

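The cup is lifted and upright. Now I carry it to the red tray.

Call:
arm_command --motion '[[[0.3,0.005,0.03,0,0],[0.3,0.008,0.045,0,0],[0.3,0.008,0.047,0,0],[0.3,0.008,0.047,0,0],[0.3,0.008,0.047,0,0]]]'

```text
time_s: 18.02
eef_pos: [482.8, 124.2, 74.7]
ee_rot: [-3.141, -0.001, 2.824]
ft_force: [-0.2, -0.6, -0.3]
width: 39.9
```

Call:
arm_command --motion '[[[0.3,0.008,0.047,0,0],[0.3,0.008,0.047,0,0],[0.3,0.009,0.047,0,0],[0.3,0.009,0.047,0,0],[0.3,0.006,0.03,0,0]]]'

```text
time_s: 18.65
eef_pos: [512.8, 344.0, 74.1]
ee_rot: [-3.14, -0.001, 2.825]
ft_force: [0.2, -0.8, -0.6]
width: 40.2
```

Call:
arm_command --motion '[[[0.3,0.003,0.018,0,0],[0.3,0,0,0,0],[0.3,0,0,0,0]]]'

```text
time_s: 19.02
eef_pos: [515.9, 359.5, 75.0]
ee_rot: [-3.14, -0.001, 2.823]
ft_force: [-0.0, 0.0, -0.4]
width: 40.0
```

```bash
python3 tip.py pics/s18.png 60; python3 plan.py 162 514.2,362.3,0
```

```text
t 19.075 [516.1 359.4  75.3] 39.8 [ 0.2 -0.6 -0.9]
origin 392 195 scale 4.666666666666667
grey pts low z: [[518.0, 333.0, 98.0], [519.0, 335.0, 100.0], [534.0, 377.0, 100.0], [533.0, 379.0, 100.0], [536.0, 379.0, 101.0], [519.0, 333.0, 102.0], [519.0, 334.0, 102.0], [518.0, 332.0, 102.0], [533.0, 376.0, 102.0], [536.0, 381.0, 102.0], [517.0, 330.0, 103.0], [534.0, 378.0, 104.0]]
t 19.07 pos [516.1 359.4  75.3] rot [-180.    -0.   161.8] w 39.8 F [ 0.2 -0.6 -0.9]
twist -0.2 q6 -40.0
514.2,362.3,0 tool d(mm) [ 2.7  2.2 75.3]
```

View pics/s18.png

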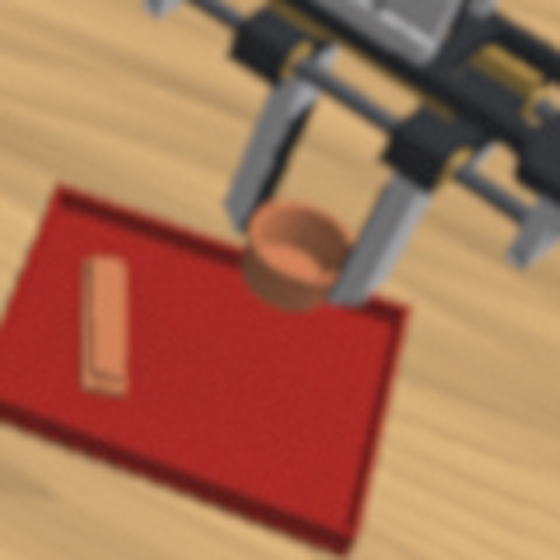

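The cup is above the red tray at about (295,250), clear of the ingot. Lowering.

Call:
arm_command --motion '[[[0.3,0.002,0.002,0.025,0],[0.3,0,0,0.025,0],[0.3,0,0,0.015,0],[0.3,0,0,0.008,0],[0.3,0,0,0,0]]]'

```text
time_s: 19.7
eef_pos: [515.0, 362.8, 2.9]
ee_rot: [-3.142, -0.0, 2.824]
ft_force: [0.3, -0.3, -0.4]
width: 39.8
```

```bash
python3 tip.py pics/s19.png 50; python3 plan.py 162 514.2,362.3,0
```

```text
t 19.75 [515.3 362.9   3.4] 39.5 [-0.3 -0.2 -0.1]
origin 394 227 scale 5.6
grey pts low z: [[517.0, 338.0, 27.0], [530.0, 381.0, 28.0], [533.0, 381.0, 29.0], [516.0, 339.0, 29.0], [516.0, 335.0, 30.0], [533.0, 383.0, 31.0], [519.0, 336.0, 31.0], [518.0, 338.0, 31.0], [530.0, 380.0, 31.0], [533.0, 385.0, 32.0], [517.0, 333.0, 32.0], [517.0, 337.0, 32.0]]
t 19.75 pos [515.3 362.9   3.4] rot [180.    0.  161.8] w 39.5 F [-0.3 -0.2 -0.1]
twist -0.2 q6 -40.0
514.2,362.3,0 tool d(mm) [ 0.8 -0.9  3.4]
```

View pics/s19.png

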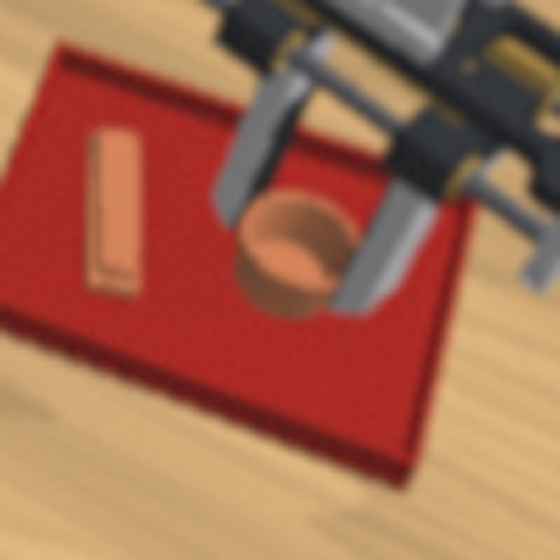

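Call:
arm_command --motion '[[[0.3,0,0,0.002,0],[0.3,0,0,0.001,0],[0.3,0,0,0.001,0],[0.3,0,0,0,0]]]'

```text
time_s: 20.25
eef_pos: [515.2, 363.1, 0.0]
ee_rot: [3.141, 0.001, 2.824]
ft_force: [-3.9, -2.9, 9.4]
width: 40.0
```

Call:
arm_command --motion '[[[0.5,0,0,0,0],[0.62,0,0,0,0],[0.62,0,0,-0.01,0],[0.62,0,0,-0.04,0],[0.62,0,0,-0.05,0]]]'

```text
time_s: 20.88
eef_pos: [514.5, 362.7, 99.8]
ee_rot: [-3.14, -0.001, 2.824]
ft_force: [0.5, 0.8, 0.7]
width: 58.4
```

```bash
python3 tip.py pics/s20.png 70; python3 plan.py 127 355.5,-294,80  355.5,-294,-15.5; python3 plan.py 86.6 600.8,114,120
```

```text
t 20.925 [517.  364.3 107.9] 58.4 [0.5 0.4 6.2]
origin 390 176 scale 4.0
grey pts low z: [[533.0, 392.0, 122.0], [533.0, 389.0, 123.0], [513.0, 330.0, 123.0], [515.0, 329.0, 124.0], [534.0, 393.0, 124.0], [514.0, 327.0, 125.0], [514.0, 328.0, 125.0], [533.0, 389.0, 125.0], [514.0, 326.0, 126.0], [513.0, 331.0, 126.0], [533.0, 390.0, 126.0], [514.0, 330.0, 126.0]]
t 20.93 pos [517.  364.3 107.9] rot [179.6   0.3 161.8] w 58.4 F [0.5 0.4 6.2]
twist 34.8 q6 -40.0
355.5,-294,80 tool d(mm) [-428.5 -525.2   27.9]
355.5,-294,-15.5 tool d(mm) [ 0.   0.  95.5]
t 20.93 pos [517.  364.3 107.9] rot [179.6   0.3 161.8] w 58.4 F [0.5 0.4 6.2]
twist 75.2 q6 -40.0
600.8,114,120 tool d(mm) [-244.8   98.5  -12.1]
```

View pics/s20.png

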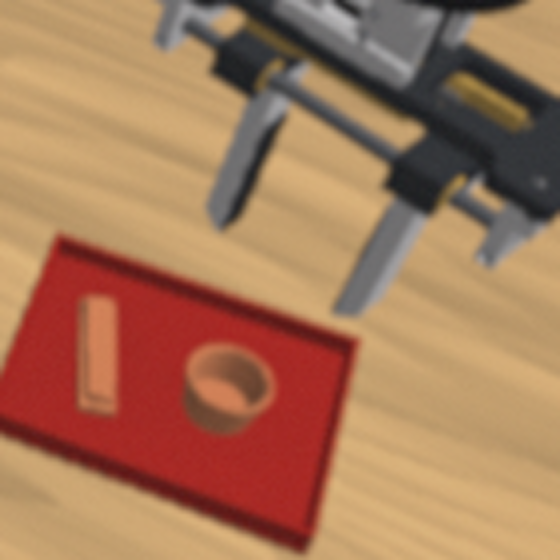

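The cup stands in the red tray at about (228,388), clear of the ingot. Next I refine the bar's line using both views.

```bash
python3 - <<'E'
from plant import r
from meas import *
t=pickle.load(open("top0.pkl","rb"));s=pickle.load(open("scene0.pkl","rb"))
for c,roi in((t,(195,180,270,220)),(s,(285,215,350,270))):
    m=mask(c,roi,(18,118,60),(26,255,255))
    if c is s:
        m=mask(c,roi,(17,135,60),(26,255,255))
    cs,_=cv2.findContours(m,cv2.RETR_EXTERNAL,cv2.CHAIN_APPROX_NONE)
    for k in cs:
        if cv2.contourArea(k)<4: continue
        b=cv2.boundingRect(k); print(b,cv2.contourArea(k))
        P=ray(c,k.reshape(-1,2),55)[:,:2]; (a,q,_)=cv2.minAreaRect(P.astype(np.float32)); print("  ",np.round(a,1),np.round(q,1),"g",P.mean(0).round(1), "y range",P[:,1].min().round(1),P[:,1].max().round(1))
    big=biggest(m); P=ray(c,big.reshape(-1,2),55)[:,:2]
    vx,vy,x,y=cv2.fitLine(P.astype(np.float32),cv2.DIST_L2,0,.01,.01).ravel(); print("line yaw",np.degrees(np.arctan2(vy,vx))%180,"x at y=113:",x+(113-y)*vx/vy)
E
```

```text
(254, 199, 3, 6) 9.5
   [598.   61.5] [ 4.2 10.8] g [598.4  61.6] y range 59.3 63.6
(214, 196, 32, 9) 167.0
   [602.  115.2] [66.2 15. ] g [601.7 114.4] y range 82.6 148.1
line yaw 86.540726 x at y=113: 601.6612
(337, 246, 5, 5) 12.0
   [604.1 164. ] [10.8  8. ] g [604.  164.5] y range 160.7 168.1
(303, 227, 29, 18) 142.5
   [600.5 108.9] [65.6 15.2] g [600.3 110.1] y range 76.1 141.9
(339, 215, 8, 2) 5.0
   [521.5 128.4] [ 2.9 15.1] g [521.2 128.1] y range 121.3 133.9
line yaw 86.35885 x at y=113: 600.4687
```

Call:
arm_command --motion '[[[0.5,0,0,-0.01,10],[0.5,0,0,0,10],[0.5,0,0,0,10],[0.5,0,0,0,10],[0.5,0,0,0,10]]]'

```text
time_s: 21.55
eef_pos: [515.0, 363.0, 109.3]
ee_rot: [3.141, -0.0, 1.945]
ft_force: [0.6, -0.5, -0.2]
width: 47.1
```

Call:
arm_command --motion '[[[0.5,0,0,0,10],[0.5,0,0,0,10],[0.5,0,0,0,5],[0.5,0,0,0,0]]]'

```text
time_s: 22.05
eef_pos: [515.0, 362.9, 109.2]
ee_rot: [3.141, -0.0, 1.515]
ft_force: [0.2, 0.0, 0.2]
width: 46.8
```

```bash
 python3 plan.py 86.6 601.8,113.5,110 601.8,113.5,32
```

```text
t 22.05 pos [515.  362.9 109.2] rot [180.   -0.   86.8] w 46.8 F [0.2 0.  0.2]
twist 0.2 q6 35.0
601.8,113.5,110 tool d(mm) [-243.9  101.4   -0.8]
601.8,113.5,32 tool d(mm) [ 0.  0. 78.]
```

Both views agree: bar axis at x≈601 for y=113, yaw 86.5°, centre y≈113.6. I'll travel above it.

Call:
arm_command --motion '[[[0.5,-0.04,0.017,0,0],[0.5,-0.051,0.021,0,0],[0.5,-0.051,0.021,0,0],[0.5,-0.051,0.021,0,0],[0.5,-0.051,0.021,0,0]]]'

```text
time_s: 22.68
eef_pos: [602.6, 111.9, 109.2]
ee_rot: [3.141, -0.0, 1.517]
ft_force: [-0.0, 1.3, -0.8]
width: 47.2
```

Call:
arm_command --motion '[[[0.5,0,0,0,0],[0.5,0,0,0,0],[0.5,0,0,0,0]]]'

```text
time_s: 23.05
eef_pos: [601.9, 114.8, 108.9]
ee_rot: [3.142, -0.0, 1.517]
ft_force: [-0.3, -0.2, -0.1]
width: 46.7
```

```bash
 python3 plan.py 86.6 601,113.5,60 601,113.5,32; python3 tip.py pics/s21.png 70
```

```text
t 23.05 pos [601.9 114.8 108.9] rot [180.   -0.   86.9] w 46.7 F [-0.3 -0.2 -0.1]
twist 0.3 q6 10.0
601,113.5,60 tool d(mm) [-1.4 -0.8 48.9]
601,113.5,32 tool d(mm) [ 0.  0. 28.]
t 23.1 [601.9 114.8 108.9] 47.3 [-0.2  0.   0.9]
origin 250 149 scale 4.0
grey pts low z: [[608.0, 76.0, 11.0], [605.0, 158.0, 11.0], [620.0, 159.0, 12.0], [589.0, 151.0, 12.0], [616.0, 76.0, 12.0], [591.0, 152.0, 12.0], [621.0, 150.0, 13.0], [621.0, 154.0, 13.0], [616.0, 66.0, 13.0], [616.0, 71.0, 13.0], [614.0, 75.0, 13.0], [615.0, 160.0, 14.0]]
```

View pics/s21.png

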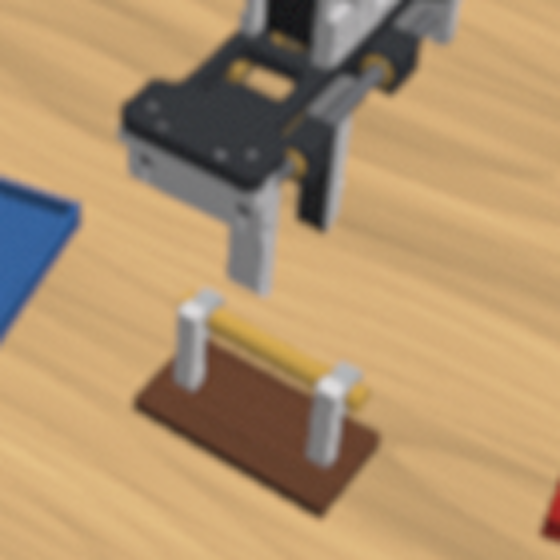

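The fingers are aligned above the bar. I'll descend partway and look.

Call:
arm_command --motion '[[[0.5,-0.001,-0.001,0.02,0],[0.5,0,0,0.02,0],[0.5,0,0,0.014,0],[0.5,0,0,0,0]]]'

```text
time_s: 23.6
eef_pos: [600.6, 113.1, 54.0]
ee_rot: [-3.14, 0.0, 1.516]
ft_force: [0.2, -0.1, 0.6]
width: 47.1
```

```bash
 python3 plan.py 86.6 601,113.5,32; python3 tip.py pics/s22.png 40
```

```text
t 23.6 pos [600.6 113.1  54. ] rot [-179.9    0.    86.8] w 47.1 F [ 0.2 -0.1  0.6]
twist 0.2 q6 10.0
601,113.5,32 tool d(mm) [ 0.5  0.4 22. ]
t 23.65 [601.1 113.   54.9] 47.1 [ 0.3  0.2 -0.7]
origin 277 196 scale 7.0
grey pts low z: [[614.0, 65.0, 10.0], [584.0, 82.0, 11.0], [585.0, 64.0, 11.0], [597.0, 72.0, 11.0], [583.0, 79.0, 12.0], [614.0, 160.0, 13.0], [589.0, 151.0, 13.0], [606.0, 158.0, 13.0], [621.0, 154.0, 13.0], [585.0, 87.0, 13.0], [614.0, 75.0, 13.0], [618.0, 160.0, 13.0]]
```

View pics/s22.png

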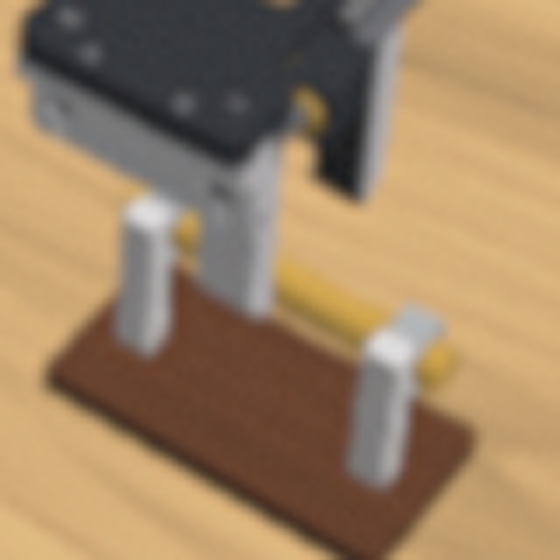

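Call:
arm_command --motion '[[[0.5,0,0,0.012,0],[0.5,0,0,0.008,0],[0.5,0,0,0.002,0],[0.5,0,0,0,0]]]'

```text
time_s: 24.15
eef_pos: [601.1, 112.7, 32.8]
ee_rot: [-3.142, 0.0, 1.515]
ft_force: [0.1, 0.2, -0.3]
width: 47.3
```

```bash
 python3 plan.py 86.6 601,113.5,32; python3 tip.py pics/s23.png 40
```

```text
t 24.15 pos [601.1 112.7  32.8] rot [-180.     0.    86.8] w 47.3 F [ 0.1  0.2 -0.3]
twist 0.2 q6 10.0
601,113.5,32 tool d(mm) [ 0.8 -0.2  0.8]
t 24.2 [601.2 112.7  33. ] 46.9 [-0.2 -1.  -0.5]
origin 276 202 scale 7.0
grey pts low z: [[593.0, 77.0, 10.0], [598.0, 105.0, 11.0], [620.0, 154.0, 11.0], [601.0, 92.0, 11.0], [601.0, 87.0, 12.0], [615.0, 75.0, 12.0], [600.0, 104.0, 12.0], [592.0, 76.0, 12.0], [617.0, 159.0, 12.0], [604.0, 157.0, 12.0], [616.0, 66.0, 13.0], [584.0, 64.0, 13.0]]
```

View pics/s23.png

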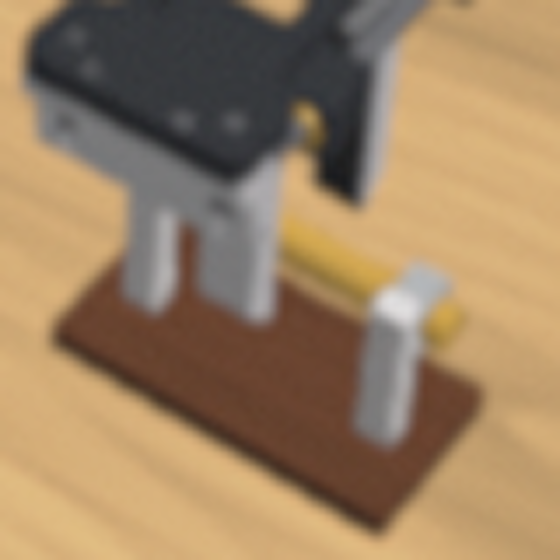

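Call:
arm_command --motion '[[[0.5,0,0,0.0015,0],[0.35,0,0,0,0],[0.2,0,0,0,0],[0.0,0,0,0,0],[0,0,0,0,0]]]' --grip_force 35

```text
time_s: 24.82
eef_pos: [601.1, 112.7, 31.4]
ee_rot: [3.142, -0.0, 1.515]
ft_force: [-0.3, -0.2, 0.1]
width: 13.0
```

Call:
arm_command --motion '[[[0,0,0,0,0],[0,0,0,0,0]]]'

```text
time_s: 25.08
eef_pos: [601.1, 112.7, 31.4]
ee_rot: [3.142, 0.0, 1.515]
ft_force: [0.0, -0.4, 1.0]
width: 12.8
```

```bash
 python3 tip.py pics/s24.png 40
```

```text
t 25.125 [601.1 112.7  31.4] 12.9 [-0.8  0.2  0.4]
origin 276 203 scale 7.0
grey pts low z: [[604.0, 157.0, 10.0], [612.0, 76.0, 11.0], [613.0, 160.0, 11.0], [584.0, 102.0, 12.0], [583.0, 84.0, 12.0], [620.0, 154.0, 12.0], [617.0, 159.0, 12.0], [615.0, 76.0, 12.0], [581.0, 72.0, 12.0], [582.0, 81.0, 12.0], [609.0, 76.0, 12.0], [581.0, 67.0, 13.0]]
```

View pics/s24.png

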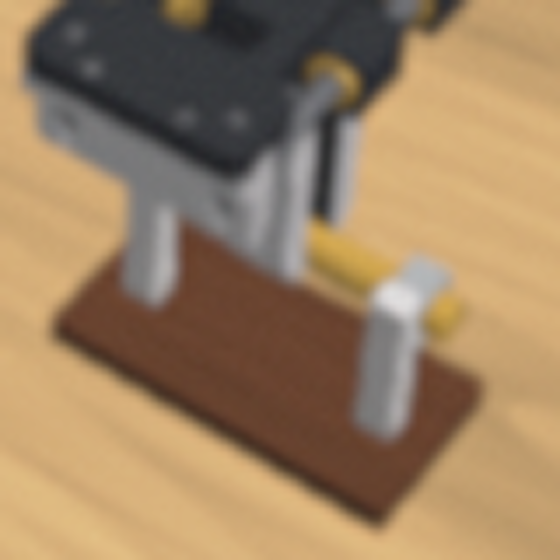

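The bar is gripped (12.9 mm). I'll draw it level along tool -y, which is the holder's -x.

Call:
arm_command --motion '[[[0,0,-0.005,0,0],[0,0,-0.006,0,0],[0,0,-0.006,0,0],[0,0,-0.007,0,0],[0,0,-0.008,0,0]]]'

```text
time_s: 25.75
eef_pos: [568.4, 114.5, 31.2]
ee_rot: [-3.141, 0.0, 1.515]
ft_force: [0.1, -0.5, -1.2]
width: 13.1
```

Call:
arm_command --motion '[[[0,0,-0.008,0,0],[0,0,-0.005,0,0],[0,0,0,0,0]]]'

```text
time_s: 26.12
eef_pos: [556.0, 115.2, 31.4]
ee_rot: [3.142, 0.0, 1.515]
ft_force: [0.1, -0.1, -1.4]
width: 12.9
```

```bash
 python3 tip.py pics/s25.png 50
```

```text
t 26.175 [556.2 115.2  31.5] 12.8 [ 0.  -0.1 -1.6]
origin 278 180 scale 5.6
grey pts low z: [[550.0, 51.0, 2.0], [605.0, 157.0, 11.0], [604.0, 157.0, 13.0], [609.0, 77.0, 13.0], [589.0, 151.0, 13.0], [613.0, 76.0, 13.0], [587.0, 66.0, 14.0], [593.0, 153.0, 15.0], [612.0, 76.0, 15.0], [586.0, 65.0, 15.0], [609.0, 76.0, 16.0], [608.0, 76.0, 18.0]]
```

View pics/s25.png

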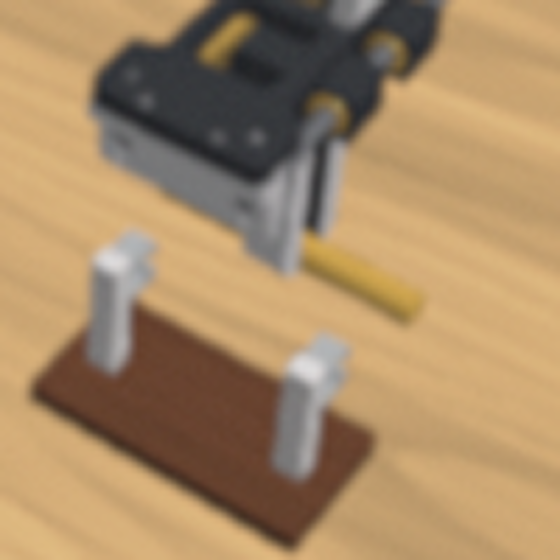

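The bar is out of the clips and level. Lift, a small twist, then carry to the blue tray.

Call:
arm_command --motion '[[[0,0,0,-0.02,0],[0,0,0,-0.03,-10],[0,0,0,-0.03,-1],[0,0,0,0,0]]]'

```text
time_s: 26.68
eef_pos: [557.4, 115.3, 113.2]
ee_rot: [3.138, -0.0, 1.707]
ft_force: [0.6, -0.0, -2.1]
width: 13.3
```

```bash
 python3 plan.py 97.8 638,-116,110; python3 tip.py pics/s26.png 50
```

```text
t 26.68 pos [557.4 115.3 113.2] rot [179.8  -0.   97.8] w 13.3 F [ 0.6 -0.  -2.1]
twist -0.0 q6 0.0
638,-116,110 tool d(mm) [-240.1   48.5    3.2]
t 26.725 [556.5 115.2 111.4] 13.2 [ 0.1 -0.4 -2.2]
origin 281 154 scale 5.6
grey pts low z: [[550.0, 51.0, 2.0], [589.0, 67.0, 13.0], [592.0, 152.0, 13.0], [608.0, 142.0, 14.0], [590.0, 151.0, 14.0], [605.0, 157.0, 14.0], [607.0, 158.0, 15.0], [612.0, 76.0, 15.0], [608.0, 76.0, 15.0], [614.0, 77.0, 15.0], [607.0, 141.0, 15.0], [586.0, 65.0, 15.0]]
```

View pics/s26.png

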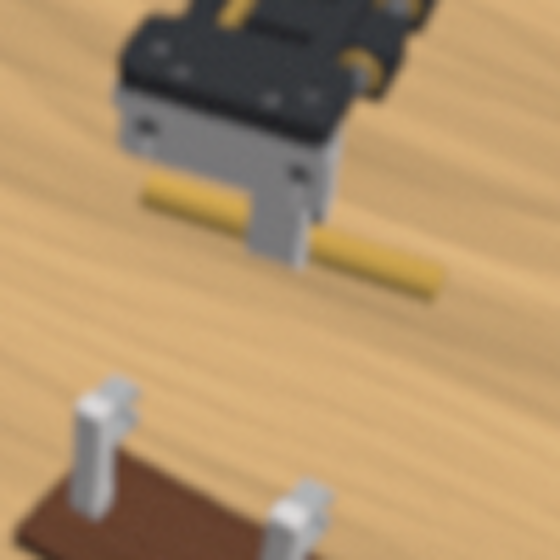

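The bar is held level and centred. Moving to the blue tray.

Call:
arm_command --motion '[[[0,-0.036,0.006,0,0],[0,-0.051,0.01,0,0],[0,-0.051,0.011,0,0],[0,-0.051,0.011,0,0],[0,-0.051,0.011,0,0]]]'

```text
time_s: 27.35
eef_pos: [637.1, -117.5, 109.2]
ee_rot: [-3.139, -0.001, 1.706]
ft_force: [0.7, -0.4, -1.1]
width: 12.9
```

Call:
arm_command --motion '[[[0,0,0,0.02,0],[0,0,0,0.03,0],[0,0,0,0.01,0],[0,0,0,0,0]]]'

```text
time_s: 27.85
eef_pos: [636.8, -115.7, 50.3]
ee_rot: [-3.14, -0.001, 1.707]
ft_force: [0.7, -0.3, -1.1]
width: 12.7
```

```bash
 python3 plan.py 97.8 638,-116,-12; python3 tip.py pics/s27.png 70
```

```text
t 27.85 pos [ 636.8 -115.7   50.3] rot [-179.9   -0.    97.8] w 12.7 F [ 0.7 -0.3 -1.1]
twist -0.0 q6 -21.0
638,-116,-12 tool d(mm) [-0.4  1.1 62.3]
t 27.9 [ 637.4 -115.8   51.5] 12.8 [-0.1  1.1 -0.4]
origin 149 133 scale 4.0
grey pts low z: [[675.0, -113.0, -2.0], [672.0, -89.0, -0.0], [681.0, -146.0, -0.0], [673.0, -96.0, 0.0], [675.0, -104.0, 0.0], [672.0, -83.0, 0.0], [668.0, -55.0, 0.0], [670.0, -70.0, 1.0], [683.0, -164.0, 1.0], [668.0, -61.0, 1.0], [680.0, -143.0, 1.0], [683.0, -152.0, 1.0]]
```

View pics/s27.png

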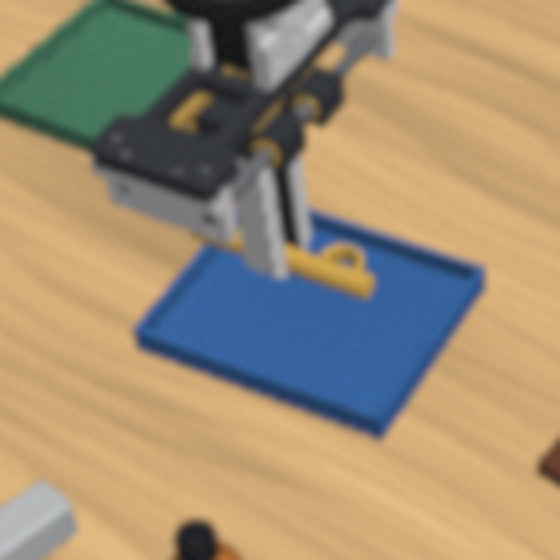

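The bar is over the far half of the blue tray and the ring is behind it. Lowering.

Call:
arm_command --motion '[[[0,0,0.001,0.025,0],[0,0,0,0.02,0],[0,0,0,0.01,0],[0,0,0,0.004,0],[0,0,0,0,0]]]'

```text
time_s: 28.52
eef_pos: [638.5, -115.9, -7.3]
ee_rot: [3.141, 0.0, 1.707]
ft_force: [-0.5, -0.2, -1.4]
width: 13.0
```

```bash
 python3 plan.py 97.8 638,-116,-12.6; python3 tip.py pics/s28.png 50
```

```text
t 28.52 pos [ 638.5 -115.9   -7.3] rot [180.    0.   97.8] w 13.0 F [-0.5 -0.2 -1.4]
twist -0.0 q6 -21.0
638,-116,-12.6 tool d(mm) [-0.1 -0.5  5.3]
t 28.575 [ 638.6 -115.9   -7.1] 13.2 [-0.6  0.4 -1.3]
origin 172 171 scale 5.6
grey pts low z: [[677.0, -125.0, -0.0], [669.0, -63.0, 0.0], [683.0, -159.0, 0.0], [684.0, -166.0, 1.0], [673.0, -90.0, 1.0], [668.0, -55.0, 1.0], [683.0, -152.0, 1.0], [674.0, -101.0, 1.0], [671.0, -75.0, 1.0], [672.0, -88.0, 1.0], [680.0, -137.0, 1.0], [676.0, -109.0, 1.0]]
```

View pics/s28.png

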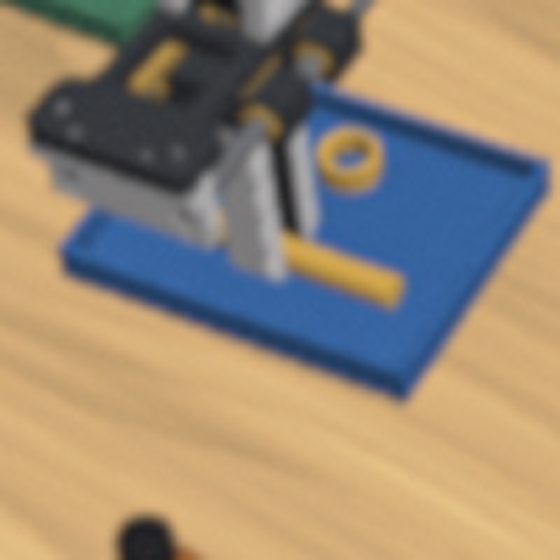

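Call:
arm_command --motion '[[[0,0,0,0.003,0],[0,0,0,0.001,0],[0,0,0,0.001,0],[0,0,0,0,0]]]'

```text
time_s: 29.08
eef_pos: [638.3, -115.8, -12.6]
ee_rot: [3.141, 0.0, 1.707]
ft_force: [-0.8, -0.1, 0.6]
width: 13.3
```

It is just touching the floor. Release, wait, then lift.

Call:
arm_command --motion '[[[0.2,0,0,0,0],[0.3,0,0,0,0],[0.3,0,0,0,0],[0.3,0,0,-0.005,0],[0.3,0,0,-0.02,0]]]'

```text
time_s: 29.7
eef_pos: [637.7, -115.7, 12.4]
ee_rot: [-3.14, -0.001, 1.707]
ft_force: [0.7, -0.4, 0.7]
width: 28.0
```

Call:
arm_command --motion '[[[0.3,0,0,-0.03,0],[0.3,0,0,-0.05,0],[0.3,0,0,0,0]]]'

```text
time_s: 30.08
eef_pos: [640.4, -116.3, 98.3]
ee_rot: [3.134, 0.003, 1.707]
ft_force: [-0.1, -0.3, -0.9]
width: 28.0
```

```bash
 python3 plan.py 127 355.5,-294,70 355.5,-294,-15.5; python3 tip.py pics/s29.png 70
```

```text
t 30.07 pos [ 640.4 -116.3   98.3] rot [179.5   0.2  97.8] w 28.0 F [-0.1 -0.3 -0.9]
twist -29.2 q6 -21.0
355.5,-294,70 tool d(mm) [  29.5 -334.5   28.3]
355.5,-294,-15.5 tool d(mm) [ 0.   0.  85.5]
t 30.125 [ 639.2 -116.    95.4] 28.2 [ 0.3 -1.  -0.8]
origin 147 120 scale 4.0
grey pts low z: [[674.0, -105.0, -1.0], [670.0, -71.0, -1.0], [679.0, -138.0, -0.0], [682.0, -159.0, -0.0], [676.0, -123.0, -0.0], [670.0, -81.0, -0.0], [676.0, -111.0, 0.0], [678.0, -130.0, 0.0], [672.0, -83.0, 0.0], [674.0, -96.0, 1.0], [680.0, -143.0, 1.0], [681.0, -145.0, 1.0]]
```

View pics/s29.png

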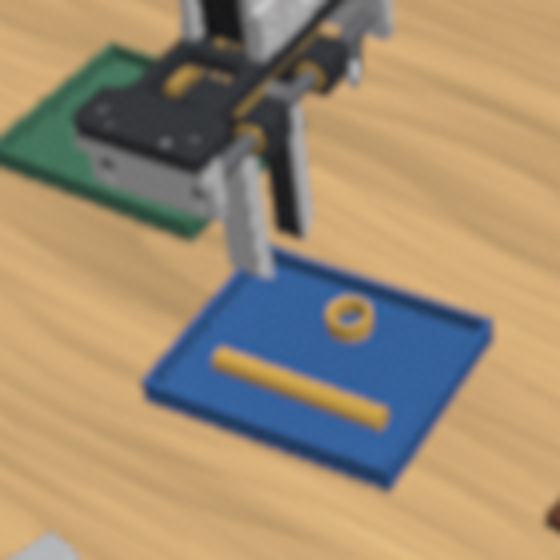

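The bar and ring lie flat and apart in the blue tray. Now the punch: twist +60° first.

Call:
arm_command --motion '[[[0.4,0,0,0,10],[0.4,0,0,0,10],[0.4,0,0,0,10],[0.4,0,0,0,10],[0.4,0,0,0,10]]]'

```text
time_s: 30.75
eef_pos: [637.8, -115.7, 91.7]
ee_rot: [-3.14, 0.001, 0.828]
ft_force: [-0.4, -0.2, -0.1]
width: 37.2
```

Call:
arm_command --motion '[[[0.4,0,0,0,10],[0.4,0,0,0,0]]]'

```text
time_s: 31.0
eef_pos: [637.8, -115.7, 91.7]
ee_rot: [-3.141, 0.001, 0.661]
ft_force: [-0.6, 0.3, -0.5]
width: 37.9
```

```bash
 python3 plan.py 37.6 356,-294.5,60 356,-294.5,-15.5
```

```text
t 31.0 pos [ 637.8 -115.7   91.7] rot [-179.9    0.    37.9] w 37.9 F [-0.6  0.3 -0.5]
twist 0.3 q6 39.0
356,-294.5,60 tool d(mm) [-332.4  -30.3   31.7]
356,-294.5,-15.5 tool d(mm) [ 0.   0.  75.5]
```

Call:
arm_command --motion '[[[0.4,-0.03,-0.004,0,0],[0.4,-0.044,-0.004,0,0],[0.4,-0.044,-0.004,0,0],[0.4,-0.044,-0.004,0,0],[0.4,-0.044,-0.004,0,0]]]'

```text
time_s: 31.62
eef_pos: [461.7, -226.7, 92.2]
ee_rot: [-3.141, 0.0, 0.665]
ft_force: [0.7, 0.3, 0.1]
width: 37.4
```

Call:
arm_command --motion '[[[0.4,-0.044,-0.004,0.01,0],[0.4,-0.044,-0.004,0.01,0],[0.4,-0.038,-0.004,0.01,0],[0.4,0,0,0,0],[0.4,0,0,0,0]]]'

```text
time_s: 32.25
eef_pos: [356.6, -293.9, 62.5]
ee_rot: [3.141, -0.0, 0.662]
ft_force: [0.7, 0.1, -0.8]
width: 37.3
```

```bash
 python3 plan.py 37.6 356,-294.5,-15.5; python3 tip.py pics/s30.png 50
```

```text
t 32.25 pos [ 356.6 -293.9   62.5] rot [180.   -0.   37.9] w 37.3 F [ 0.7  0.1 -0.8]
twist 0.3 q6 8.0
356,-294.5,-15.5 tool d(mm) [-0.9  0.1 78. ]
t 32.3 [ 356.9 -293.7   62.6] 37.5 [-0.1  0.7 -0.4]
origin 184 64 scale 5.6
grey pts low z: [[391.0, -274.0, 5.0], [391.0, -270.0, 7.0], [377.0, -277.0, 8.0], [388.0, -275.0, 9.0], [381.0, -281.0, 9.0], [386.0, -269.0, 11.0], [392.0, -269.0, 11.0], [381.0, -277.0, 11.0], [373.0, -280.0, 11.0], [374.0, -282.0, 11.0], [358.0, -291.0, 12.0], [384.0, -271.0, 12.0]]
```

View pics/s30.png

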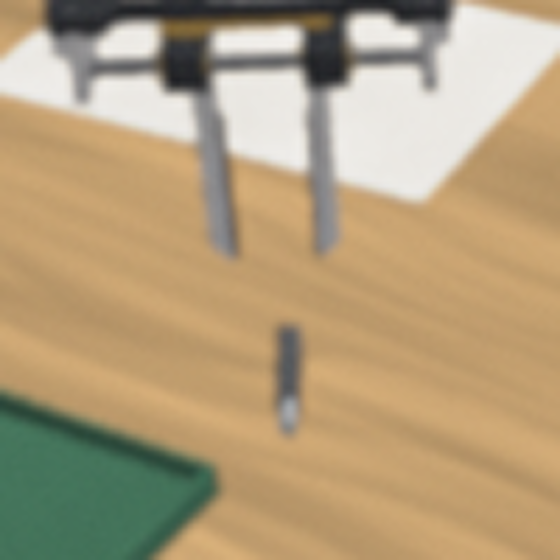

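The jaws are centred over the punch. Descend 78 mm and grip.

Call:
arm_command --motion '[[[0.4,0,0,0.03,0],[0.4,0,0,0.025,0],[0.4,0,0,0.015,0],[0.4,0,0,0.007,0],[0.4,0,0,0,0]]]'

```text
time_s: 32.92
eef_pos: [356.5, -293.9, -14.6]
ee_rot: [-3.142, 0.0, 0.66]
ft_force: [-0.9, -0.7, -0.1]
width: 37.5
```

Call:
arm_command --motion '[[[0.2,0,0,0,0],[0.0,0,0,0,0],[0,0,0,0,0],[0,0,0,0,0],[0,0,0,0,0]]]' --grip_force 25

```text
time_s: 33.55
eef_pos: [356.4, -294.1, -14.4]
ee_rot: [3.141, -0.0, 0.66]
ft_force: [0.3, 0.7, 5.4]
width: 11.9
```

Call:
arm_command --motion '[[[0,0,0,-0.015,0],[0.0,0,0,-0.04,0],[0,0,0,-0.04,0],[0,0,0,0,0]]]'

```text
time_s: 34.05
eef_pos: [357.3, -295.0, 83.4]
ee_rot: [3.136, -0.001, 0.66]
ft_force: [0.6, -0.2, -1.0]
width: 11.6
```

```bash
 python3 plan.py 37.6 511,-343.5,70 511,-343.5,-11.5; python3 tip.py pics/s31.png 50
```

```text
t 34.05 pos [ 357.3 -295.    83.4] rot [179.7  -0.   37.8] w 11.6 F [ 0.6 -0.2 -1. ]
twist 0.2 q6 8.0
511,-343.5,70 tool d(mm) [ 92.1 132.2  13.4]
511,-343.5,-11.5 tool d(mm) [ 0.   0.  81.5]
t 34.1 [ 356.6 -294.3   81.5] 11.6 [-0.9  0.6 -1.8]
origin 183 58 scale 5.6
grey pts low z: [[381.0, -284.0, 102.0], [380.0, -285.0, 104.0], [394.0, -271.0, 104.0], [369.0, -300.0, 104.0], [393.0, -268.0, 105.0], [390.0, -270.0, 106.0], [379.0, -285.0, 106.0], [378.0, -283.0, 107.0], [366.0, -299.0, 107.0], [370.0, -296.0, 107.0], [394.0, -271.0, 107.0], [387.0, -269.0, 107.0]]
```

View pics/s31.png

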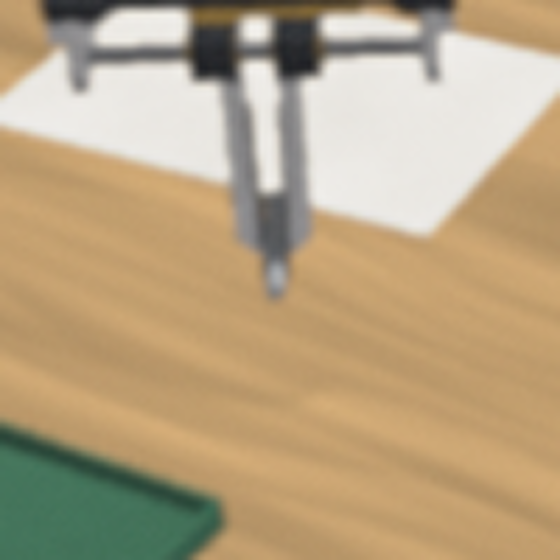

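The punch is held level. Moving to the green tray.

Call:
arm_command --motion '[[[0,0.02,0.03,0,0],[0,0.024,0.034,0,0],[0,0.024,0.034,0,0],[0,0.024,0.034,0.01,0],[0,0,0,0.01,0]]]'

```text
time_s: 34.72
eef_pos: [510.8, -341.5, 57.8]
ee_rot: [-3.139, 0.001, 0.661]
ft_force: [-0.8, -0.4, -1.1]
width: 11.5
```

Call:
arm_command --motion '[[[0,0,0,0.01,0],[0,0,0,0,0]]]'

```text
time_s: 34.98
eef_pos: [508.6, -341.4, 49.2]
ee_rot: [-3.139, 0.001, 0.659]
ft_force: [-0.3, -0.4, -1.3]
width: 11.6
```

```bash
 python3 plan.py 37.6 511,-343.5,-10.5; python3 tip.py pics/s32.png 60
```

```text
t 34.98 pos [ 508.6 -341.4   49.2] rot [-179.9    0.    37.8] w 11.6 F [-0.3 -0.4 -1.3]
twist 0.2 q6 15.0
511,-343.5,-10.5 tool d(mm) [ 0.6  3.1 59.7]
t 35.025 [ 509.1 -341.8   50.1] 11.5 [-0.3 -0.6 -0.6]
origin 123 80 scale 4.666666666666667
grey pts low z: [[472.0, -388.0, 5.0], [487.0, -378.0, 5.0], [476.0, -384.0, 6.0], [483.0, -393.0, 6.0], [480.0, -395.0, 7.0], [478.0, -397.0, 8.0], [459.0, -387.0, 14.0], [457.0, -384.0, 18.0], [542.0, -316.0, 67.0], [544.0, -318.0, 68.0], [527.0, -323.0, 70.0], [512.0, -329.0, 70.0]]
```

View pics/s32.png

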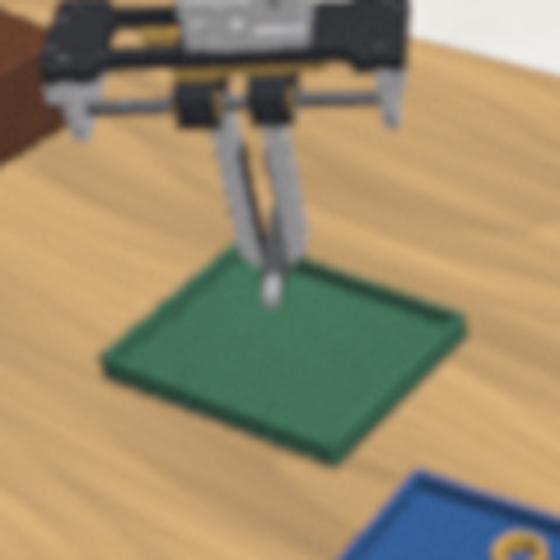

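Call:
arm_command --motion '[[[0,0,0.003,0.025,0],[0,0,0,0.02,0],[0,0,0,0.01,0],[0,0,0,0.002,0],[0,0,0,0,0]]]'

```text
time_s: 35.65
eef_pos: [511.9, -344.4, -6.1]
ee_rot: [3.141, -0.0, 0.66]
ft_force: [-0.0, 0.4, -0.7]
width: 11.4
```

```bash
 python3 plan.py 37.6 511,-343.5,-10.5; python3 tip.py pics/s33.png 50
```

```text
t 35.65 pos [ 511.9 -344.4   -6.1] rot [180.   -0.   37.8] w 11.4 F [-0.   0.4 -0.7]
twist 0.2 q6 15.0
511,-343.5,-10.5 tool d(mm) [-0.2 -1.3  4.4]
t 35.7 [ 512.  -344.5   -6. ] 11.8 [ 0.4 -0.4 -0.7]
origin 135 107 scale 5.6
grey pts low z: [[502.0, -342.0, 3.0], [541.0, -331.0, 4.0], [489.0, -406.0, 4.0], [526.0, -345.0, 4.0], [536.0, -337.0, 5.0], [487.0, -378.0, 5.0], [508.0, -384.0, 5.0], [517.0, -368.0, 5.0], [516.0, -373.0, 5.0], [493.0, -401.0, 5.0], [513.0, -375.0, 6.0], [520.0, -355.0, 6.0]]
```

View pics/s33.png

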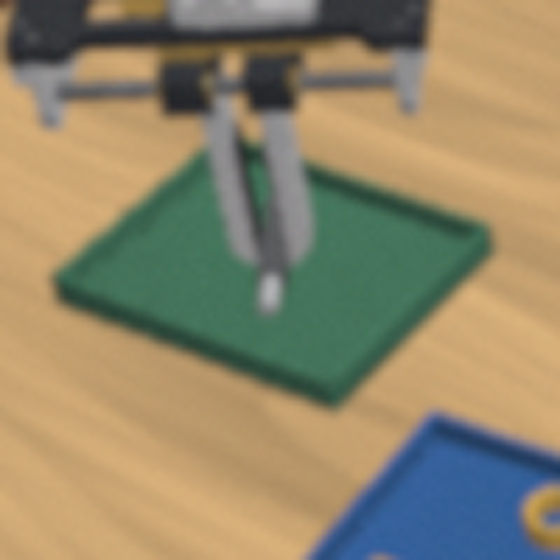

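The punch is about 4 mm above the green floor. Lower the last bit, release and retreat.

Call:
arm_command --motion '[[[0,0,0,0.002,0],[0,0,0,0.001,0],[0,0,0,0.001,0],[0,0,0,0,0]]]'

```text
time_s: 36.2
eef_pos: [511.7, -344.3, -10.3]
ee_rot: [3.142, 0.0, 0.66]
ft_force: [-1.8, 1.9, 3.8]
width: 11.7
```

Call:
arm_command --motion '[[[0.2,0,0,0,0],[0.35,0,0,0,0],[0.35,0,0,-0.005,0],[0.35,0,0,-0.03,0],[0.35,0,0,-0.05,0]]]'

```text
time_s: 36.83
eef_pos: [511.0, -343.7, 74.2]
ee_rot: [-3.139, 0.001, 0.66]
ft_force: [-0.2, -0.3, 0.5]
width: 32.7
```

Call:
arm_command --motion '[[[0.35,-0.04,0,-0.04,0],[0.35,-0.05,0,-0.03,0],[0.35,-0.05,0,0,0],[0.35,-0.05,0,0,0],[0.35,0,0,0,0]]]'

```text
time_s: 37.45
eef_pos: [359.3, -462.4, 144.8]
ee_rot: [3.141, 0.0, 0.656]
ft_force: [0.8, -0.3, -0.2]
width: 32.9
```

```bash
python3 - <<'E'
from plant import r
from meas import *
t=r.capture("top");s=r.capture("scene"); st=r.state(); print(st["time_s"],st["eef_pos"].round(0),st["ft_force"].round(1))
pickle.dump((t,s),open("fin.pkl","wb"))
cv2.imwrite("pics/tf.png",cv2.resize(t["pixels"][80:300,60:520],None,fx=1.7,fy=1.7,interpolation=cv2.INTER_CUBIC)[:,:,::-1])
cv2.imwrite("pics/sf.png",cv2.resize(s["pixels"][110:330,130:500],None,fx=2.1,fy=2.1,interpolation=cv2.INTER_CUBIC)[:,:,::-1])
E
```

```text
37.55 [ 362. -461.  145.] [-0.7 -0.1  0.9]
```

View pics/tf.png

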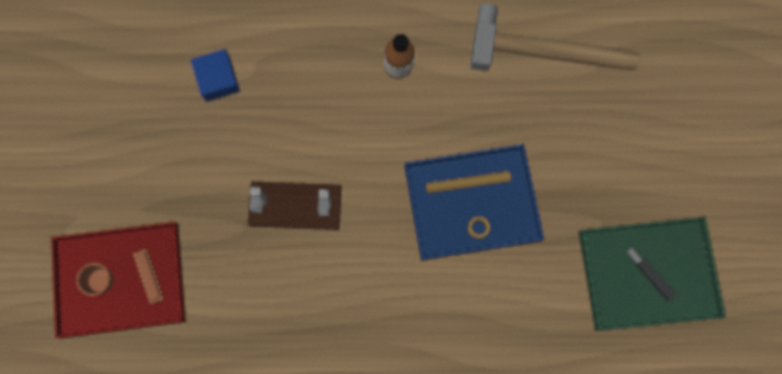

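View pics/sf.png

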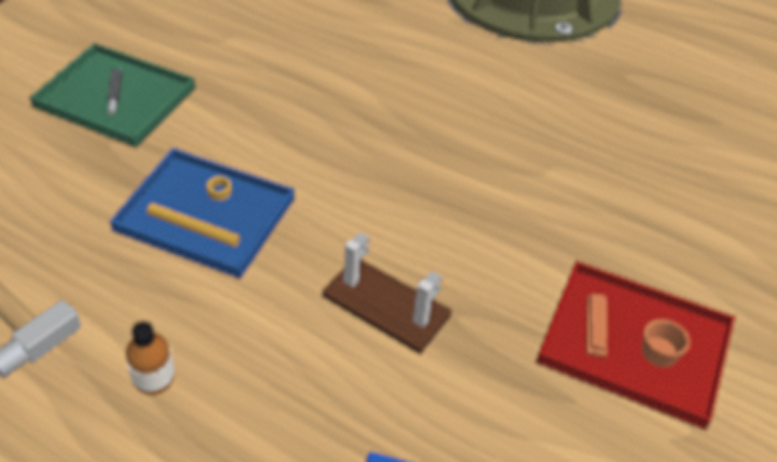

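All five pieces are in their trays: cup (93,280) and ingot (148,275) in red, bar (468,182) and ring (479,227) in blue, punch (650,275) in green, and the bottle is unmoved. One numeric check of positions and heights follows.

```bash
python3 - <<'E'
from meas import *
t,s=pickle.load(open("fin.pkl","rb")); t0=pickle.load(open("top0.pkl","rb")); s0=pickle.load(open("scene0.pkl","rb"))
tr={"red":(517,337.5,6.4),"blue":(611.3,-119.9,8.3),"green":(514.3,-340.7,5.3)}
def loc(k,p): 
    x,y,a=tr[k];a=np.radians(a);d=np.array(p)-[x,y];return np.round([d@[np.cos(a),np.sin(a)],d@[-np.sin(a),np.cos(a)]],1)
def cloud(c,m):
    vv,uu=np.nonzero((m>0)&(c["depth"]>0)); q=cv2.undistortPoints(np.c_[uu,vv].astype(float).reshape(-1,1,2),c["mtx"],np.array(c["distortion"])).reshape(-1,2)
    return np.array(c["position"])+(np.c_[q,np.ones(len(q))]*c["depth"][vv,uu][:,None])@R.from_euler('xyz',c["orientation"]).as_matrix().T
cop=((6,60,60),(16,170,255)); br=((17,60,60),(28,255,255))
for n,k,roi,col,z in(("cup","red",(100,228,132,262),cop,28),("ingot","red",(134,220,160,262),cop,14),("ring","blue",(325,200,358,225),br,14),("bar","blue",(305,175,368,198),br,13),("punch","green",(420,220,470,262),((0,0,45),(180,45,255)),13)):
    f=fit(t,roi,*col,z); P=cloud(t,mask(t,roi,*col))[:,2]
    print(n,f["c"],f["size"],f["yaw"],"tray",loc(k,f["c"]),"z",np.percentile(P,[10,50,90]).round(1))
P=cloud(s,mask(s,(430,255,462,290),(8,100,60),(16,170,255))); print("cup scene z",np.percentile(P[:,2],[5,50,98]).round(1))
P=P[P[:,2]>25]; A=np.c_[P[:,:2]-P[:,:2].mean(0),np.ones(len(P))]; print("rim pts",len(P),np.linalg.lstsq(A,P[:,2],rcond=None)[0].round(2))
hi=((5,100,40),(16,255,150))
for a,b,roi in((t0,t,(275,90,320,130)),(s0,s,(185,260,220,300))): print("bottle",fit(a,roi,(5,120,30),(16,255,255),50)["g"],fit(b,roi,(5,120,30),(16,255,255),50)["g"])
c=cv2.resize(s["pixels"][250:295,415:475],(800,600),interpolation=cv2.INTER_CUBIC); cv2.imwrite("pics/cupf.png",c[:,:,::-1])
E
```

```text
cup (515.3, 361.6) (42.4, 40.6) 46.3 tray [ 1.  24.1] z [ 7.8 16.9 30.6]
ingot (520.5, 299.5) (71.2, 18.9) 20.7 tray [ -0.8 -38.2] z [ 8.3 15.6 18.4]
ring (576.8, -125.2) (26.5, 24.6) 89.1 tray [-34.9  -0.3] z [14.1 16.5 18.6]
bar (638.1, -114.8) (12.2, 109.2) 97.6 tray [27.3  1.2] z [15.7 17.8 20. ]
punch (514.0, -341.6) (80.6, 14.5) 37.8 tray [-0.4 -0.9] z [11.1 16.  18.3]
cup scene z [ 7.3 20.3 31.2]
rim pts 129 [ 1.000e-02 -1.000e-02  2.856e+01]
bottle [800.9 -25.8] [801.1 -26.1]
bottle [810.8 -21.6] [810.6 -22. ]
```

View pics/cupf.png

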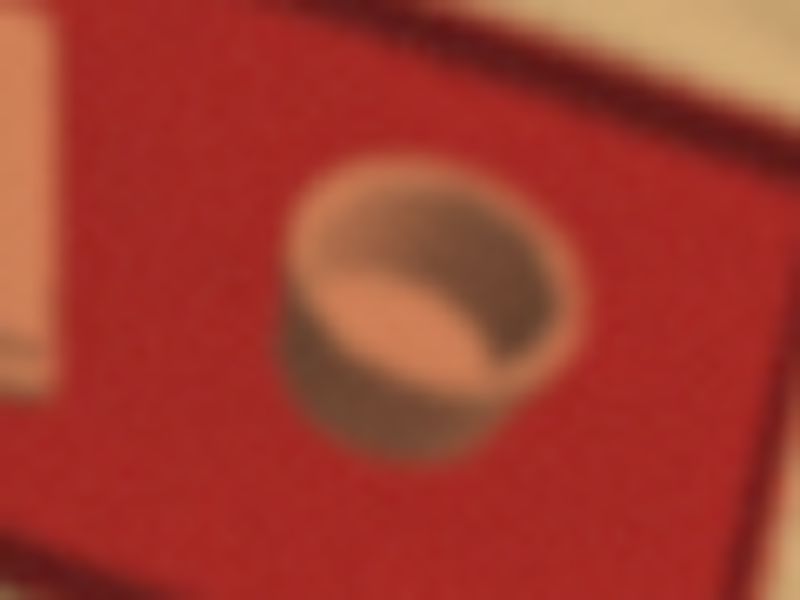

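The cup stands upright and its rim is level, with a fitted slope of about 0.01. Every piece is at its floor height and well inside the walls. Handing in.

```bash
python3 -c "
from plant import r
s=r.state();print(s['time_s'],abs(s['qvel']).max());print(r.finish_job())"
```

```text
37.55 0.02896193655893613
the job is handed in; nothing more can be done
None
```

All five pieces are in their trays, and I handed the job in at 37.6 s of the 112 s allowed. The robot reports no verdict, so the checks below are my own.

**Positions in tray coordinates (mm), from the last pictures:**

| Piece | Tray | x | y |
|---|---|---|---|
| Cup | red | 1 | 24 |
| Ingot | red | -1 | -38 |
| Bar | blue | 27 | 1 |
| Ring | blue | -35 | 0 |
| Punch | green | 0 | -1 |

- **Height and attitude:** Depth readings put every piece at the height of lying on its tray floor. The cup's rim is level, with a fitted slope of about 0.01. The ring was tipped slightly in the grip but looked flat after release. I checked its height, but I did not fit its tilt.
- **Clearance:** No piece touches another, and the gripper was clear when I handed in.
- **Bottle:** It has not moved, within about 0.5 mm in both views.

**What disagreed:**
- **Fingertip position:** The tips are about 18 mm behind the reported TCP, not 8 mm ahead as stated. My first grip therefore closed in the air above the ingot without disturbing it. I measured the offset by depth and a light 5.5 N touch on the bench, and used it from then on.
- **Cup placing:** It was set down with about 9 N.
- **Ingot release:** It was let go a few millimetres above the floor and still came to rest flat.

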